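Fetch the boxed-in hex-key set and restore the storage board

ROBOT

A 7-joint arm with a two-finger parallel gripper is mounted at the origin on a cart in front of the work surface, level with it; the furniture and walls round the work are solid. World frame = base frame: x ahead of the robot, y to its left, z up, the work surface at z = 0. Lengths are in m, angles in rad, forces in N, time in s.
With the tool pointing down it reaches from about 0.4 to 0.875 m from the base axis. Payload 19.3 kg.
Tool frame: the origin (TCP) lies at the very end of the fingers, on their centre line; the grasp point (between the pads) lies 19 mm behind it; x points along the fingers, y is the direction in which the jaws open and shut, and the axes are right-handed (so a half turn about x gives the same grasp; the last joint's range is limited). The gripper opens to 85 mm and grips with 20 to 120 N. Pads are 22 mm wide; open, the fingers measure 114 mm over their backs; the gripper's body (76 mm by 85 mm) begins 54 mm behind the grasp point. The pads swing forward as they close: fully open they stand 13 mm farther back than shut.
Start: joints at [-1.291, 0.521, -0.036, 1.599, 0.021, 1.021, -0.113], TCP at [0.214, 0.587, 0.231] pointing down, gripper open.
Joint ranges: [-2.91, 2.91], [-0.3, 2.13], [-1.5, 1.42], [0.17, 2.43], [-1.26, 4.41], [0.16, 1.93], [-2.52, 2.52]. Speed limits (rad/s): [1.89, 1.89, 2.39, 2.39, 3.01, 3.01, 3.01].

INTERFACE

Orientations are given as a unit quaternion [w, x, y, z].
In Python, from plant import manip, viewer, workorder, cut_out, tip_of gives the robot as it stands. The module is installed in compiled form; this text tells all that it offers.
- The arm moves only by the shell command python3 -m handwheel 'ROWS'. ROWS is JSON, a list of rows, each an object of numbers: "tx", "ty", "tz": the shift along the world's x, y, z as a fraction of full scale; "wx", "wy", "wz": the turn, a rotation vector about the world's x, y, z as a fraction of full scale; "hand": the opening, from -1 (shut) to 1 (fully open), so that 0 is half open. A call has 1 to 12 rows; each row is the pose to reach, as a shift and turn from the pose commanded when the call began; what a row does not reach only later rows make up. Full scale, the value 1, is 500 mm for a shift and 30 degrees for a turn. A row lasts 1/8 s, in which the tool goes at most 62.5 mm and 10.7 degrees, less where a joint would pass 70% of its speed; a pose out of reach is approached as far as the arm can. A call with a number of a shift or a turn outside -1 to 1 is refused whole. A call with a gripper value outside its range is refused whole. The fingers move at their own pace and stop on an object; the grip force is fixed at half the most. Time passes only in rows, so rows that repeat a pose let the fingers close. It gives the time, the measured TCP pose, the force and the opening at its end, in the units of the state.
- manip.get_obs(): the state, without advancing time (a new reading comes with each control period).
- viewer.grab_frame(name): name is "side" or "top"; returns the picture (384x512x3 uint8, red, green, blue); there is no depth.
- viewer.calibration(name): a dict with "intrinsics" (3x3 intrinsics, pixels), "R" (3x3) and "t" (3): a world point X has camera coordinates R X + t. Camera axes: x right, y down, z forward; pixel columns grow to the right and rows downward; lengths in m; the calibration is good to about 2 mm. A picture is of the moment at which its call begins. calibration takes no time and is no camera call.
- workorder.hand_in(): hands the job in, once; it reports no verdict.
Trained networks look in the newest picture that a camera, given by its name, has taken for a name from the list of things; names that differ only in an ending like _2 or _b are one class to them, and where a whole thing is asked for, a point or a joint stands for the part that bears it (a point fixed in the world has none). Each returns a list of dicts, best first, with "conf" (0 to 1); they miss things now and then, are a little off and sometimes report something else, mostly with a low value. They report only what shows in the picture. A call takes as long as a camera call.
- cut_out(camera, label): "mask" (384x512 bool, what is visible of it) and "box" ([centre column, centre row, width, height] as shares, 0 to 1, of the picture: columns of its width, rows of its height, round what is visible of it).
- tip_of(camera, label): "centre" ([column, row] as shares, 0 to 1, of the picture: columns of its width, rows of its height: a listed point, or the origin of a listed thing).
The state is a dict: "time_s": time; "q": joint angles; "joint_velocities": joint speeds; "effort": joint torques, N m; "tool_pos": TCP position; "tcp_rot": TCP orientation; "contact_force": force on the tool from outside, world axes, zero at the start; "torque": the same for the moment, N m; "finger_gap": finger opening in m.
Only numpy, scipy, OpenCV 4.12 (cv2) and the standard library are available. Lean on these libraries where they do the work, as an engineer would, in place of code of your own. Each camera call takes 0.05 s, during which the arm holds its last target. There are 200 camera calls.

TASK

The folding hex-key set is needed for adjusting the saw, but on the plywood storage board it is boxed in behind the pine block, which the open tin and the lidded jar hem in on both sides. Stand those three on the black rubber side mat, lay the hex-key set flat in the middle of the cork pad, lengthwise along it, and only then put the pine block, the tin and the jar back on the board exactly where each one stood, the block pointing the same way as before. Leave the sanding pad, the tape measure between vice and saw and all other tools where they are.

Things in the scene. Friction and masses are not known exactly. Their poses are not given: they have to be found in the camera images.
- hex_set: Wanted thing: folding hex-key set lying flat, dark case with steel keys, 30 (x) x 105 (y) x 19 high mm; origin at the centre of its underside, y along its length. Grasp across the 30 mm near its middle (the case proper is 16 mm high and reaches from y = -38 to +52 mm). At the start it lies at the back of the storage board, about 6 mm behind the end of the pine block, free behind.
- pine_block: Pale pine offcut, 60 (x) x 110 (y) x 40 high mm; origin at the centre of its underside, y along its length. Grasp across the 60 mm. At the start its length runs straight at the hex-key set and the tin and the jar stand 8 to 13 mm from its two long sides, so that fingers find room there only when both are gone.
- tin_low: Low open metal tin, round, 67 mm across, 34 mm high, hollow; origin at the centre of its underside, z up. It stands at one or the other long side of the pine block; at the start the spaces before it and behind it (along the block's length) are free for fingers (at least 30 mm).
- jar: Squat round jar, off-white body 58 mm across and 36 mm high, dark metal lid fixed on it 55 mm across, 50 mm high in all; origin at the centre of its underside, z up. It stands at the other long side of the pine block, free before and behind like the tin.
- store_board: Thin plywood storage board fixed on the bench, 165 (x) x 212 (y) x 4 thick mm, with a screw at each corner; origin at the centre of its underside, its top 4 mm above that, x pointing from its front edge to its back edge (the hex-key set lies at the back, lengthwise along y; the pine block lies lengthwise along x).
- side_mat: Black rubber side mat fixed on the bench, 120 (x) x 240 (y) x 4 thick mm; origin at the centre of its underside. The block, the tin and the jar fit on it side by side along y.
- cork_pad: Cork tool pad fixed on the bench, 120 (x) x 70 (y) x 4 thick mm; origin at the centre of its underside, x along its length.
- tape_measure: Bystander, leave alone: yellow tape measure, 35 (x) x 95 (y) x 65 high mm, standing on the bench between the vice and the saw; origin at the centre of its underside.
- sanding_pad: Bystander, leave alone: round hand sanding pad with a black dome, 82 mm across, 48 mm high; origin at the centre of its underside.

How it is judged:
By the outcome, as a careful person would: the job done as asked, in the order asked, and still so for the second after the job is handed in, with the robot touching nothing.
It also fails if it takes over 144 s, if anything falls off the work surface, if the arm or the gripper's body presses on something with over 40 N, if the wrist force passes 120 N, or if a joint passes its speed limit or range.

## Working session

There is one attempt and no reset: what is moved stays moved. The work goes in short steps, Python scripts to look and compute and a shell command to move; the robot and the scene stay as the last step left them, time stands still between calls to the robot, and variables do not carry over. Pictures are saved under pics/ and viewed, about 12 in all and at most 16, crops included, and the job is handed in when it is done.

```bash
mkdir -p pics
cat > h.py <<'E'
import numpy as np, cv2
from plant import manip, viewer, workorder, cut_out, tip_of
def cal(n):
    c=viewer.calibration(n); return np.array(c["intrinsics"]),np.array(c["R"]),np.array(c["t"])
def proj(n,X):
    K,R,t=cal(n); p=K@(R@np.array(X,float)+t); return p[:2]/p[2]
def onplane(n,uv,z):
    K,R,t=cal(n); d=R.T@np.linalg.inv(K)@np.array([uv[0],uv[1],1.]); c=-R.T@t
    return c+d*(z-c[2])/d[2]
def tri(uv1,uv2,n1="side",n2="top"):
    A=[];b=[]
    for n,uv in((n1,uv1),(n2,uv2)):
        K,R,t=cal(n); P=K@np.c_[R,t]
        for i in(0,1):
            r=uv[i]*P[2]-P[i]; A.append(r[:3]); b.append(-r[3])
    return np.linalg.lstsq(np.array(A),np.array(b),rcond=None)[0]
def save(n,f):
    im=viewer.grab_frame(n); cv2.imwrite("pics/"+f,cv2.resize(im[:,:,::-1],(800,600),interpolation=cv2.INTER_CUBIC)); return im
E
python3 - <<'E'
from h import *
for n in("side","top"):
    save(n,n+"0.png"); K,R,t=cal(n); print(n,np.round(-R.T@t,3),K[0,0],np.round(R,2).tolist())
print(manip.get_obs())
T={}
for l in["hex_set","pine_block","tin_low","jar","store_board","side_mat","cork_pad","tape_measure","sanding_pad"]:
    for n in("side","top"):
        r=tip_of(n,l); T[l,n]=None
        if r:
            uv=np.array(r[0]["centre"])*[512,384]; T[l,n]=uv
            print(l,n,round(r[0]["conf"],2),uv.round(1),onplane(n,uv,0.004).round(3),len(r))
        else: print(l,n,"none")
    if T[l,"side"] is not None and T[l,"top"] is not None: print("  tri",tri(T[l,"side"],T[l,"top"]).round(4))
E
```

```text
side [ 0.084 -0.692  0.814] 355.81354219690695 [[0.88, -0.48, 0.0], [-0.31, -0.57, -0.76], [0.36, 0.67, -0.65]]
top [0.396 0.07  1.047] 347.20886615820586 [[-0.0, -1.0, -0.04], [-0.99, 0.0, -0.11], [0.11, 0.04, -0.99]]
{'time_s': 0.1, 'q': array([-1.29116907,  0.52197807, -0.03629974,  1.59993235,  0.02121315,
        1.02108166, -0.1128107 ]), 'joint_velocities': array([-0.00043691, -0.00167864,  0.00023817, -0.00166519, -0.00036085,
        0.00119333,  0.00074541]), 'effort': array([ 3.71495247e-03, -9.28481269e+01,  1.98411986e+00, -3.70537055e+01,
        1.82638684e-02,  5.28297693e-03, -3.10875976e-05]), 'tool_pos': array([0.21415995, 0.58685517, 0.23077553]), 'tcp_rot': array([ 0.69628576,  0.12270911,  0.69634413, -0.12342394]), 'contact_force': array([-1.25727403, -0.92175217,  0.28298281]), 'torque': array([-0.04381156,  0.02440223,  0.00776137]), 'finger_gap': 0.08490398933538229}
hex_set side 0.54 [323.2 271. ] [ 0.532 -0.256  0.004] 1
hex_set top 0.74 [377.8 184.6] [ 0.531 -0.257  0.004] 2
  tri [ 0.5304 -0.2569  0.0059]
pine_block side 0.93 [297.9 284.3] [ 0.446 -0.259
[... 264 characters left out ...]
3.6 263.8] [ 0.449 -0.183  0.004] 1
jar top 0.77 [353.3 215.1] [ 0.439 -0.182  0.004] 1
  tri [ 0.4434 -0.1832  0.0062]
store_board side none
store_board top 0.75 [379.5 206.1] [ 0.466 -0.26   0.004] 1
side_mat side 0.81 [227.6 202.6] [0.417 0.121 0.004] 2
side_mat top 0.68 [249.2 225.2] [0.41  0.128 0.004] 1
  tri [0.4143 0.1261 0.0006]
cork_pad side 0.82 [204.4 173.2] [0.409 0.306 0.004] 1
cork_pad top 0.62 [189.3 227.4] [0.403 0.308 0.004] 1
  tri [0.4064 0.3069 0.0044]
tape_measure side none
tape_measure top 0.66 [265. 190.] [0.516 0.08  0.004] 1
sanding_pad side 0.69 [223.9 139.5] [0.567 0.479 0.004] 1
sanding_pad top 0.66 [137.3 172.5] [0.572 0.473 0.004] 1
  tri [0.5679 0.4728 0.0076]
```

View pics/side0.png

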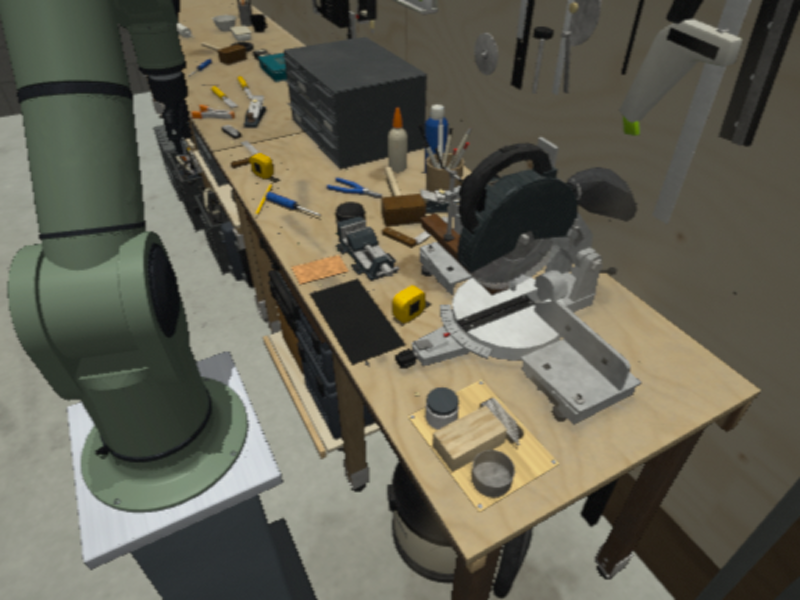

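View pics/top0.png

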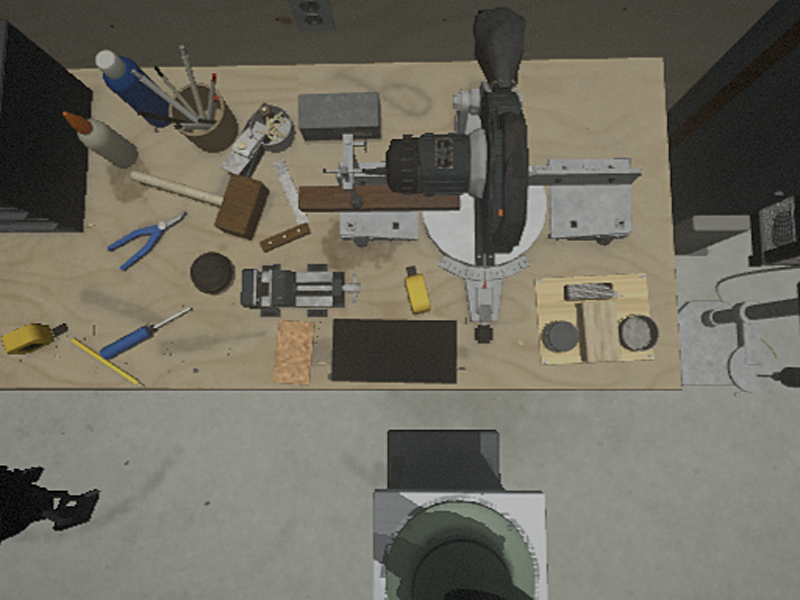

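The side view shows the jar (side px ~283,262), block and tin on the board, with the hex set behind the block. The vice sits behind the cork and mat, and the saw handle lies between the mat and the board. Next I fit the object models to the masks.

```bash
cat > fit.py <<'E'
from h import *
from scipy.optimize import minimize
a=np.linspace(0,2*np.pi,32,endpoint=False)
def cyl(d,z0,z1): return np.array([[d/2*np.cos(t),d/2*np.sin(t),z] for t in a for z in(z0,z1)])
def box(x,y,z0,z1,y0=0): return np.array([[i*x/2,y0+j*y/2,k] for i in(-1,1) for j in(-1,1) for k in(z0,z1)])
M={"tin_low":cyl(.067,0,.034),"jar":np.r_[cyl(.058,0,.036),cyl(.055,.036,.05)],"pine_block":box(.06,.11,0,.04),
"hex_set":box(.03,.105,0,.017),"store_board":box(.165,.212,0,.004),"side_mat":box(.12,.24,0,.004),"cork_pad":box(.12,.07,0,.004),"sanding_pad":cyl(.082,0,.03)}
S=8
def poly(n,l,p):
    c,s=np.cos(p[2]),np.sin(p[2]); V=M[l]@np.array([[c,s,0],[-s,c,0],[0,0,1]])+[p[0],p[1],p[3]]
    K,R,t=cal(n); q=(V@R.T+t)@K.T; q=q[:,:2]/q[:,2:]
    return cv2.convexHull((q.astype(np.float32)))[:,0]
def fit(l,p0,cams=("side","top"),freez=True,yaw=True,get=True):
    Ms={}
    for n in cams:
        viewer.grab_frame(n); r=cut_out(n,l)
        if r:
            # pick detection nearest to expected place
            e=proj(n,p0[:2]+[p0[3]]); r=min(r,key=lambda k:np.hypot(*(np.array(k["box"][:2])*[512,384]-e)))
            m=r["mask"].astype(np.uint8); Ms[n]=(m,round(r["conf"],2))
        else: print(l,n,"no mask")
    def cost(v):
        p=[v[0],v[1],v[2] if yaw else 0,v[3] if freez else p0[3]]; c=0
        for n,(m,_) in Ms.items():
            P=poly(n,l,p); y,x=np.nonzero(m); o=np.array([x.min()-12,y.min()-12]); w,h=x.max()+12-o[0],y.max()+12-o[1]
            im=np.zeros((h*S,w*S),np.uint8); cv2.fillConvexPoly(im,np.int32(np.round((P+.5-o)*S)),1)
            f=im.reshape(h,S,w,S).mean((1,3)); g=np.zeros((h,w)); sub=m[max(o[1],0):o[1]+h,max(o[0],0):o[0]+w]; g[:sub.shape[0],:sub.shape[1]]=sub
            c+=np.abs(f-g).sum()/max(f.sum(),g.sum())
        return c/max(len(Ms),1)
    s=np.array([[0,0,0,0],[.01,0,0,0],[0,.01,0,0],[0,0,.15,0],[0,0,0,.008]])+p0
    r=minimize(cost,p0,method="Nelder-Mead",options=dict(initial_simplex=s,xatol=2e-4,fatol=1e-4,maxiter=400))
    print(l,{n:x[1] for n,x in Ms.items()},"x %.4f y %.4f yaw %.1fdeg z %.4f cost %.3f"%(r.x[0],r.x[1],np.degrees(r.x[2]),r.x[3],r.fun)); return r.x
E
cat > a.py <<'E'
from fit import *
R={}
for l,p in {"tin_low":[.444,-.333,0,.004],"jar":[.443,-.183,0,.004],"pine_block":[.449,-.262,1.57,.004],"hex_set":[.53,-.257,0,.004],
"store_board":[.466,-.26,0,0],"side_mat":[.414,.126,0,0],"cork_pad":[.406,.307,0,0],"sanding_pad":[.568,.473,0,0]}.items():
    yw=l not in("tin_low","jar","sanding_pad")
    for fz in (True,False): R[l]=fit(l,p,freez=fz,yaw=yw)
for n in("side","top"):
    im=viewer.grab_frame(n)[:,:,::-1]; o,sz=((255,225),(110,110)) if n=="side" else((160,160),(272,100)); k=6 if n=="side" else 2.9
    c=cv2.resize(np.ascontiguousarray(im[o[1]:o[1]+sz[1],o[0]:o[0]+sz[0]]),None,fx=k,fy=k,interpolation=cv2.INTER_CUBIC)
    if n=="side": c=c[:600]
    for l,p in R.items(): cv2.polylines(c,[np.int32((poly(n,l,p)+.5-o)*k)],True,(0,0,255),1)
    cv2.imwrite(f"pics/{n}1.png",c)
o=manip.get_obs(); from scipy.spatial.transform import Rotation as Ro
w=o["tcp_rot"]; print(Ro.from_quat([*w[1:],w[0]]).as_matrix().round(3))
E
python3 a.py
```

```text
tin_low {'side': 0.58, 'top': 0.55} x 0.4450 y -0.3340 yaw 5.4deg z 0.0066 cost 0.063
tin_low {'side': 0.87, 'top': 0.95} x 0.4460 y -0.3346 yaw -1.9deg z 0.0085 cost 0.100
jar {'side': 0.64, 'top': 0.76} x 0.4394 y -0.1902 yaw 9.7deg z 0.0044 cost 0.095
jar {'side': 0.62, 'top': 0.93} x 0.4392 y -0.1904 yaw -3.4deg z 0.0160 cost 0.120
pine_block top no mask
pine_block {'side': 0.77} x 0.4578 y -0.2523 yaw 94.3deg z -0.0094 cost 0.049
pine_block {'side': 0.86, 'top': 0.88} x 0.4490 y -0.2614 yaw 92.1deg z 0.0047 cost 0.063
hex_set {'side': 0.78, 'top': 0.74} x 0.5242 y -0.2503 yaw 2.3deg z 0.0075 cost 0.344
hex_set {'side': 0.6, 'top': 0.75} x 0.5250 y -0.2505 yaw 3.1deg z 0.0080 cost 0.345
store_board top no mask
store_board {'side': 0.56} x 0.4739 y -0.2635 yaw 2.5deg z 0.0069 cost 0.611
store_board {'side': 0.86, 'top': 0.8} x 0.4758 y -0.2609 yaw 2.7deg z -0.0003 cost 0.588
side_mat {'side': 0.63, 'top': 0.94} x 0.4135 y 0.1192 yaw -1.5deg z 0.0047 cost 0.044
side_mat {'side': 0.83, 'top': 0.85} x 0.4144 y 0.1191 yaw -0.9deg z 0.0089 cost 0.041
cork_pad {'side': 0.59, 'top': 0.78} x 0.4113 y 0.3125 yaw -4.0deg z 0.0036 cost 0.069
cork_pad {'side': 0.57, 'top': 0.81} x 0.4106 y 0.3141 yaw -4.5deg z 0.0026 cost 0.099
sanding_pad {'side': 0.52, 'top': 0.89} x 0.5640 y 0.4678 yaw 9.4deg z 0.0099 cost 0.228
sanding_pad top no mask
sanding_pad {'side': 0.69} x 0.5716 y 0.5007 yaw 6.3deg z -0.0133 cost 0.360
[[-0.     0.343  0.939]
 [-0.     0.939 -0.343]
 [-1.    -0.    -0.   ]]
```

View pics/side1.png

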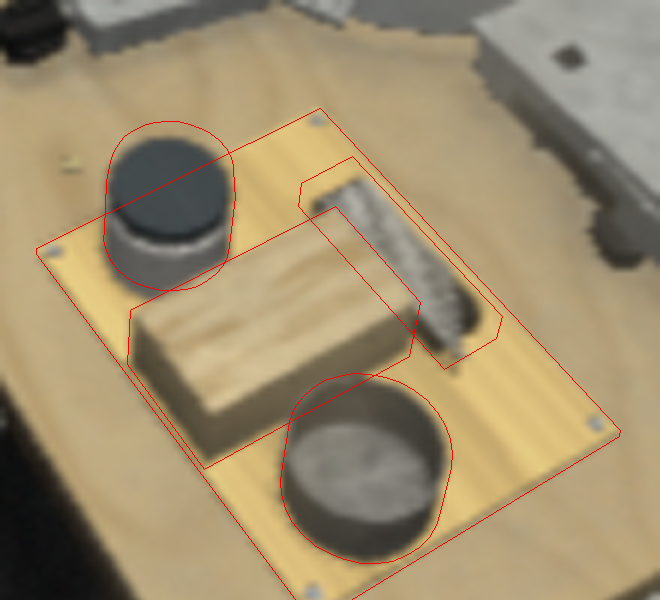

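View pics/top1.png

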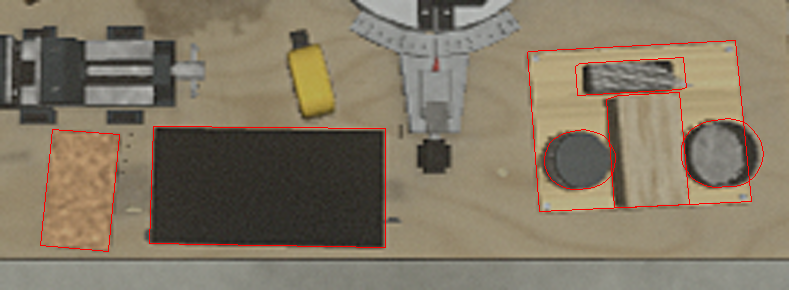

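The overlays show a good board, mat and cork fit. My plot used the wrong z for the fixed-z fits, so I redo it with the median of several masks at fixed z.

```bash
cat > b.py <<'E'
from fit import *
R={}
for l,p in {"tin_low":[.445,-.334,0,.004],"jar":[.440,-.190,0,.004],"pine_block":[.449,-.262,1.6,.004],"store_board":[.4758,-.261,.045,0],"hex_set":[.53,-.257,0.04,.004]}.items():
    yw=l not in("tin_low","jar")
    cams=("top",) if l=="hex_set" else("side","top")
    a_=[fit(l,p,freez=False,yaw=yw,cams=cams) for _ in range(4)]
    R[l]=np.median(a_,0); R[l][3]=p[3]
    if not yw: R[l][2]=0
    if l!="hex_set":
        for n in cams: print("  ",n,np.round(fit(l,p,freez=False,yaw=yw,cams=(n,)),4))
print({k:v.round(4).tolist() for k,v in R.items()})
out=[]
for n in("side","top"):
    im=viewer.grab_frame(n)[:,:,::-1]; o,sz=((268,235),(80,100)) if n=="side" else((338,172),(85,62)); k=5 if n=="side" else 4.7
    c=cv2.resize(np.ascontiguousarray(im[o[1]:o[1]+sz[1],o[0]:o[0]+sz[0]]),None,fx=k,fy=k,interpolation=cv2.INTER_CUBIC)
    for l,p in R.items(): cv2.polylines(c,[np.int32((poly(n,l,p)+.5-o)*k)],True,(0,0,255),1)
    out.append(cv2.copyMakeBorder(c,0,500-c.shape[0],0,0,cv2.BORDER_CONSTANT))
cv2.imwrite("pics/b.png",np.hstack(out))
E
python3 b.py
```

```text
tin_low {'side': 0.91, 'top': 0.88} x 0.4456 y -0.3341 yaw -6.0deg z 0.0114 cost 0.076
tin_low {'side': 0.76, 'top': 0.84} x 0.4463 y -0.3341 yaw -1.4deg z 0.0085 cost 0.097
tin_low {'side': 0.91, 'top': 0.66} x 0.4463 y -0.3330 yaw -1.5deg z 0.0063 cost 0.080
tin_low {'side': 0.97, 'top': 0.92} x 0.4459 y -0.3335 yaw -3.3deg z 0.0103 cost 0.066
tin_low {'side': 0.74} x 0.4472 y -0.3327 yaw -4.6deg z 0.0111 cost 0.039
   side [ 0.4472 -0.3327 -0.0795  0.0111]
tin_low top no mask
tin_low {} x 0.4450 y -0.3340 yaw 0.0deg z 0.0040 cost 0.000
   top [ 0.445 -0.334  0.     0.004]
jar {'side': 0.6, 'top': 0.74} x 0.4397 y -0.1903 yaw -3.3deg z 0.0093 cost 0.097
jar {'side': 0.69, 'top': 0.78} x 0.4390 y -0.1899 yaw -5.4deg z 0.0113 cost 0.094
jar {'side': 0.96, 'top': 0.78} x 0.4397 y -0.1913 yaw 1.5deg z 0.0080 cost 0.100
jar {'side': 0.63, 'top': 0.81} x 0.4390 y -0.1905 yaw 0.6deg z 0.0100 cost 0.094
jar {'side': 0.76} x 0.4416 y -0.1885 yaw -5.4deg z 0.0103 cost 0.093
   side [ 0.4416 -0.1885 -0.0942  0.0103]
jar {'top': 0.74} x 0.4383 y -0.1909 yaw 0.5deg z 0.0089 cost 0.047
   top [ 
[... 1033 characters left out ...]
7 yaw 2.8deg z 0.0109 cost 0.621
   side [ 0.4772 -0.2597  0.0495  0.0109]
store_board {'top': 0.59} x 0.4741 y -0.2611 yaw 2.4deg z 0.0059 cost 0.576
   top [ 0.4741 -0.2611  0.0426  0.0059]
hex_set {'top': 0.57} x 0.5249 y -0.2549 yaw 0.1deg z 0.0107 cost 0.184
hex_set {'top': 0.52} x 0.5244 y -0.2553 yaw 2.9deg z 0.0099 cost 0.157
hex_set {'top': 0.54} x 0.5240 y -0.2556 yaw 2.4deg z 0.0091 cost 0.171
hex_set {'top': 0.56} x 0.5242 y -0.2568 yaw 5.0deg z 0.0069 cost 0.272
{'tin_low': [0.4461, -0.3338, 0.0, 0.004], 'jar': [0.4394, -0.1904, 0.0, 0.004], 'pine_block': [0.4496, -0.2615, 1.6191, 0.004], 'store_board': [0.4756, -0.2604, 0.0438, 0.0], 'hex_set': [0.5243, -0.2555, 0.0465, 0.004]}
```

View pics/b.png

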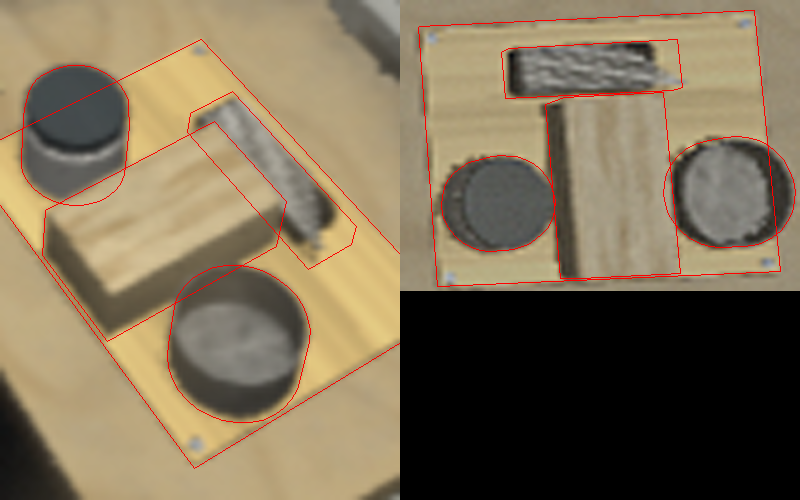

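Overlays agree with the picture: top crop shows the tin at (735,190), the jar at (500,203) and the block between them. Everything on the board is yawed about 2.6°, and the gaps (9 and 12 mm) match the text. Now to move.

```bash
python3 -m handwheel '[{"tx":0.1,"ty":-0.2,"tz":0.06,"wz":-0.3,"hand":1},{"tx":0.2,"ty":-0.4,"tz":0.06,"wz":-0.6,"hand":1},{"tx":0.3,"ty":-0.6,"tz":0.06,"wz":-0.9,"hand":1},{"tx":0.432,"ty":-0.874,"tz":0.06,"wz":-1,"hand":1},{"tx":0.432,"ty":-0.874,"tz":0.06,"wz":-1,"hand":1},{"tx":0.432,"ty":-0.874,"tz":0.06,"wz":-1,"hand":1},{"tx":0.432,"ty":-0.874,"tz":0.06,"wz":-1,"hand":1},{"tx":0.432,"ty":-0.874,"tz":0.06,"wz":-1,"hand":1},{"tx":0.432,"ty":-0.874,"tz":0.06,"wz":-1,"hand":1},{"tx":0.432,"ty":-0.874,"tz":0.06,"wz":-1,"hand":1}]'
python3 -m handwheel '[{"ty":-0.96,"wz":-1,"hand":1},{"ty":-0.96,"wz":-1,"hand":1},{"ty":-0.96,"wz":-1,"hand":1},{"ty":-0.96,"wz":-1,"hand":1},{"ty":-0.96,"wz":-1,"hand":1},{"ty":-0.96,"wz":-1,"hand":1},{"ty":-0.96,"wz":-1,"hand":1},{"ty":-0.96,"wz":-1,"hand":1},{"ty":-0.96,"wz":-1,"hand":1},{"ty":-0.96,"wz":-1,"hand":1}]'
cat > st.py <<'E'
from h import *; import sys
from scipy.spatial.transform import Rotation as Ro
o=manip.get_obs(); w=o["tcp_rot"]; m=Ro.from_quat([*w[1:],w[0]]).as_matrix()
print("t",round(o["time_s"],2),"p",o["tool_pos"].round(4),"yaw",round(np.degrees(np.arctan2(m[1,1],m[0,1])),2),"down",m[:,0].round(3),"F",o["contact_force"].round(1),"gap",round(o["finger_gap"],4),"q",o["q"].round(2))
if len(sys.argv)>4:
    d=np.array([float(a) for a in sys.argv[1:4]])-o["tool_pos"]; print("rows tx ty tz",(d/.5).round(4),"wz",round((float(sys.argv[4])-np.degrees(np.arctan2(m[1,1],m[0,1])))/30,3))
E
python3 st.py .446 -.334 .10 2.6
```

```text
t 8.8 p [0.2142 0.5871 0.2313] yaw 69.96 down [ 0. -0. -1.] F [-0.8 -1.   0.2] gap 0.0854 q [-1.29  0.52 -0.04  1.6   0.02  1.02 -0.11]
rows tx ty tz [ 0.4635 -1.8423 -0.2626] wz -2.245schema error: expected keys tx, ty, tz, wx, wy, wz, hand
schema error: expected keys tx, ty, tz, wx, wy, wz, hand
```

```bash
python3 -m handwheel '[{"tx":0.1,"ty":-0.2,"tz":0.06,"wx":0,"wy":0,"wz":-0.3,"hand":1},{"tx":0.2,"ty":-0.4,"tz":0.06,"wx":0,"wy":0,"wz":-0.6,"hand":1},{"tx":0.3,"ty":-0.6,"tz":0.06,"wx":0,"wy":0,"wz":-0.9,"hand":1},{"tx":0.432,"ty":-0.874,"tz":0.06,"wx":0,"wy":0,"wz":-1,"hand":1},{"tx":0.432,"ty":-0.874,"tz":0.06,"wx":0,"wy":0,"wz":-1,"hand":1},{"tx":0.432,"ty":-0.874,"tz":0.06,"wx":0,"wy":0,"wz":-1,"hand":1},{"tx":0.432,"ty":-0.874,"tz":0.06,"wx":0,"wy":0,"wz":-1,"hand":1},{"tx":0.432,"ty":-0.874,"tz":0.06,"wx":0,"wy":0,"wz":-1,"hand":1},{"tx":0.432,"ty":-0.874,"tz":0.06,"wx":0,"wy":0,"wz":-1,"hand":1}]'
python3 st.py .43 -.33 .26 9.96
```

```text
time_s: 9.93
tool_pos: [0.4315, 0.1468, 0.2616]
tcp_rot: [0.64, 0.301, 0.64, -0.301]
contact_force: [0.5, -0.3, 0.7]
finger_gap: 0.0853
t 9.93 p [0.4315 0.1468 0.2616] yaw 39.63 down [ 0.001 -0.    -1.   ] F [ 0.5 -0.3  0.7] gap 0.0853 q [-0.69  0.22  0.27  2.   -0.07  0.93  0.31]
rows tx ty tz [-0.003  -0.9535 -0.0033] wz -0.989
```

```bash
python3 -m handwheel '[{"tx":0.01,"ty":-0.2,"tz":0,"wx":0,"wy":0,"wz":-0.3,"hand":1},{"tx":0.02,"ty":-0.4,"tz":0,"wx":0,"wy":0,"wz":-0.6,"hand":1},{"tx":0.029,"ty":-0.962,"tz":0,"wx":0,"wy":0,"wz":-1,"hand":1},{"tx":0.029,"ty":-0.962,"tz":0,"wx":0,"wy":0,"wz":-1,"hand":1},{"tx":0.029,"ty":-0.962,"tz":0,"wx":0,"wy":0,"wz":-1,"hand":1},{"tx":0.029,"ty":-0.962,"tz":0,"wx":0,"wy":0,"wz":-1,"hand":1},{"tx":0.029,"ty":-0.962,"tz":0,"wx":0,"wy":0,"wz":-1,"hand":1},{"tx":0.029,"ty":-0.962,"tz":0,"wx":0,"wy":0,"wz":-1,"hand":1},{"tx":0.029,"ty":-0.962,"tz":0,"wx":0,"wy":0,"wz":-1,"hand":1},{"tx":0.029,"ty":-0.962,"tz":0,"wx":0,"wy":0,"wz":-1,"hand":1}]'
python3 st.py .446 -.334 .06 2.6
```

```text
time_s: 11.18
tool_pos: [0.4451, -0.3298, 0.261]
tcp_rot: [0.541, 0.455, 0.542, -0.454]
contact_force: [0.3, -0.5, -0.8]
finger_gap: 0.0854
t 11.18 p [ 0.4451 -0.3298  0.261 ] yaw 10.0 down [-0.     0.001 -1.   ] F [ 0.3 -0.5 -0.8] gap 0.0854 q [ 0.12  0.43  0.57  1.78 -0.26  1.02  0.96]
rows tx ty tz [ 0.0019 -0.0084 -0.4021] wz -0.247
```

```bash
python3 -m handwheel '[{"tx":0.0026,"ty":-0.0062,"tz":-0.3,"wx":0,"wy":0,"wz":-0.245,"hand":1},{"tx":0.0026,"ty":-0.0062,"tz":-0.4026,"wx":0,"wy":0,"wz":-0.245,"hand":1},{"tx":0.0026,"ty":-0.0062,"tz":-0.4026,"wx":0,"wy":0,"wz":-0.245,"hand":1},{"tx":0.0026,"ty":-0.0062,"tz":-0.4026,"wx":0,"wy":0,"wz":-0.245,"hand":1},{"tx":0.0026,"ty":-0.0062,"tz":-0.4026,"wx":0,"wy":0,"wz":-0.245,"hand":1},{"tx":0.0026,"ty":-0.0062,"tz":-0.4026,"wx":0,"wy":0,"wz":-0.245,"hand":1}]'
python3 st.py .446 -.334 0 2.6
cat > crop.py <<'E'
from h import *; import sys
f=sys.argv[1]; out=[]
for i,n in enumerate(("side","top")):
    x,y=map(int,proj(n,[float(sys.argv[2]),float(sys.argv[3]),.03])); s=int(sys.argv[4]) if len(sys.argv)>4 else 45
    im=cv2.copyMakeBorder(viewer.grab_frame(n)[:,:,::-1],s,s,s,s,cv2.BORDER_CONSTANT)
    out.append(cv2.resize(im[y:y+2*s,x:x+2*s],(400,400),interpolation=cv2.INTER_CUBIC))
cv2.imwrite("pics/"+f,np.hstack(out))
E
python3 crop.py c1.png .446 -.30
```

```text
time_s: 11.92
tool_pos: [0.4473, -0.3344, 0.0623]
tcp_rot: [0.512, 0.489, 0.51, -0.488]
contact_force: [1.4, -0.1, -0.6]
finger_gap: 0.0853
t 11.93 p [ 0.4473 -0.3344  0.0623] yaw 2.63 down [ 0.003 -0.001 -1.   ] F [ 1.4 -0.1 -0.6] gap 0.0853 q [ 0.24  0.71  0.42  1.92 -0.48  0.61  1.02]
rows tx ty tz [-0.0025  0.0008 -0.1246] wz -0.001
```

View pics/c1.png

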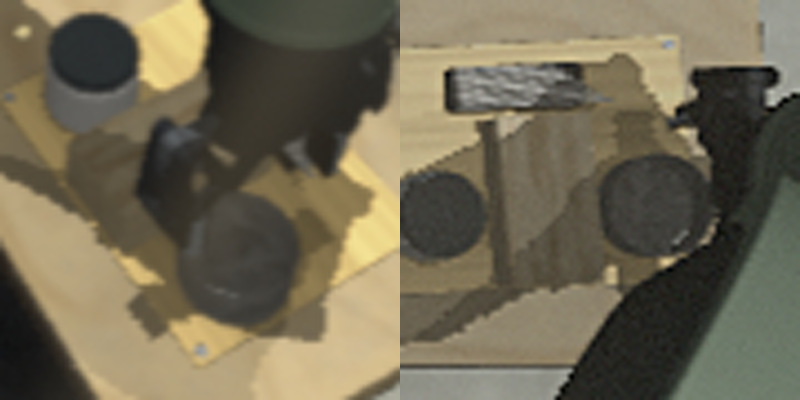

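Run:
```python
from h import *
for n in("side","top"):
    c=np.array(proj(n,[.446,-.30,.03])).astype(int); off=0 if n=="side" else 400
    for X in([.446,-.334,.06],[.404,-.336,.075],[.488,-.332,.075],[.446,-.334,.15],[.446,-.334,.2]): print(n,X,((proj(n,X)-c+45)*400/90+[off,0]).round())
```

```text
side [0.446, -0.334, 0.06] [243. 219.]
side [0.404, -0.336, 0.075] [184. 239.]
side [0.488, -0.332, 0.075] [307. 169.]
side [0.446, -0.334, 0.15] [263. 119.]
side [0.446, -0.334, 0.2] [276.  56.]
top [0.446, -0.334, 0.06] [675. 199.]
top [0.404, -0.336, 0.075] [692. 266.]
top [0.488, -0.332, 0.075] [679. 130.]
top [0.446, -0.334, 0.15] [741. 191.]
top [0.446, -0.334, 0.2] [783. 186.]
```

The finger tips show where the model expects them (side ≈(185,245) and (320,170), straddling the tin). Descend, grip, lift.

```bash
python3 -m handwheel '[{"tx":0,"ty":0,"tz":-0.06,"wx":0,"wy":0,"wz":0,"hand":1},{"tx":0,"ty":0,"tz":-0.12,"wx":0,"wy":0,"wz":0,"hand":1},{"tx":0,"ty":0,"tz":-0.12,"wx":0,"wy":0,"wz":0,"hand":1},{"tx":0,"ty":0,"tz":-0.12,"wx":0,"wy":0,"wz":0,"hand":1}]'
python3 -m handwheel '[{"tx":0,"ty":0,"tz":0,"wx":0,"wy":0,"wz":0,"hand":-1},{"tx":0,"ty":0,"tz":0,"wx":0,"wy":0,"wz":0,"hand":-1},{"tx":0,"ty":0,"tz":0,"wx":0,"wy":0,"wz":0,"hand":-1},{"tx":0,"ty":0,"tz":0,"wx":0,"wy":0,"wz":0,"hand":-1},{"tx":0,"ty":0,"tz":0,"wx":0,"wy":0,"wz":0,"hand":-1}]'
python3 st.py
```

```text
time_s: 12.52
tool_pos: [0.4466, -0.3345, 0.0015]
tcp_rot: [0.512, 0.489, 0.511, -0.488]
contact_force: [0.7, -0.2, -0.9]
finger_gap: 0.0857
time_s: 13.15
tool_pos: [0.4466, -0.3343, 0.0017]
tcp_rot: [0.512, 0.489, 0.511, -0.488]
contact_force: [-4.5, 3.6, 22.7]
finger_gap: 0.0651
t 13.15 p [ 0.4466 -0.3343  0.0017] yaw 2.6 down [ 0.002 -0.001 -1.   ] F [-4.5  3.6 22.7] gap 0.0651 q [ 0.29  0.8   0.35  1.93 -0.53  0.5   1.06]
```

```bash
python3 -m handwheel '[{"tx":0,"ty":0,"tz":0.1,"wx":0,"wy":0,"wz":0,"hand":-1},{"tx":0,"ty":0,"tz":0.2,"wx":0,"wy":0,"wz":0,"hand":-1},{"tx":0,"ty":0,"tz":0.4,"wx":0,"wy":0,"wz":0,"hand":-1},{"tx":0,"ty":0,"tz":0.4,"wx":0,"wy":0,"wz":0,"hand":-1},{"tx":0,"ty":0,"tz":0.4,"wx":0,"wy":0,"wz":0,"hand":-1}]'
python3 crop.py c2.png .446 -.30 60; python3 st.py
```

```text
time_s: 13.78
tool_pos: [0.4471, -0.3346, 0.2031]
tcp_rot: [0.513, 0.489, 0.51, -0.488]
contact_force: [0.7, 0.7, -0.8]
finger_gap: 0.0649
t 13.88 p [ 0.4461 -0.3336  0.2001] yaw 2.63 down [ 0.001  0.    -1.   ] F [-0.  -0.7 -1.6] gap 0.0651 q [ 0.13  0.51  0.57  1.84 -0.35  0.89  0.91]
```

View pics/c2.png

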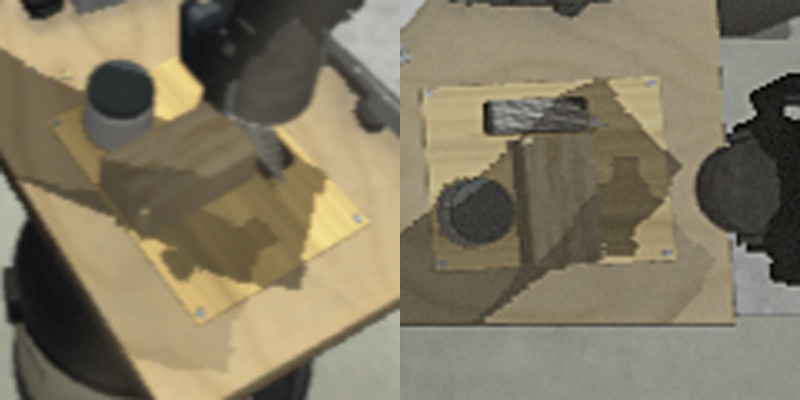

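The tin is lifted level (side ≈(275,80)) and nothing else on the board has moved. Carry it to the mat.

```bash
python3 -m handwheel '[{"tx":-0.01,"ty":0.1,"tz":0,"wx":0,"wy":0,"wz":0,"hand":-1},{"tx":-0.03,"ty":0.3,"tz":0,"wx":0,"wy":0,"wz":0,"hand":-1},{"tx":-0.05,"ty":0.5,"tz":0,"wx":0,"wy":0,"wz":0,"hand":-1},{"tx":-0.086,"ty":0.88,"tz":0,"wx":0,"wy":0,"wz":0,"hand":-1},{"tx":-0.086,"ty":0.88,"tz":0,"wx":0,"wy":0,"wz":0,"hand":-1},{"tx":-0.086,"ty":0.88,"tz":0,"wx":0,"wy":0,"wz":0,"hand":-1},{"tx":-0.086,"ty":0.88,"tz":0,"wx":0,"wy":0,"wz":0,"hand":-1},{"tx":-0.086,"ty":0.88,"tz":0,"wx":0,"wy":0,"wz":0,"hand":-1},{"tx":-0.086,"ty":0.88,"tz":0,"wx":0,"wy":0,"wz":0,"hand":-1},{"tx":-0.086,"ty":0.88,"tz":0,"wx":0,"wy":0,"wz":0,"hand":-1},{"tx":-0.086,"ty":0.88,"tz":-0.05,"wx":0,"wy":0,"wz":0,"hand":-1}]'
python3 -m handwheel '[{"tx":0,"ty":0,"tz":-0.1,"wx":0,"wy":0,"wz":0,"hand":-1},{"tx":0,"ty":0,"tz":-0.2,"wx":0,"wy":0,"wz":0,"hand":-1},{"tx":0,"ty":0,"tz":-0.3,"wx":0,"wy":0,"wz":0,"hand":-1},{"tx":0,"ty":0,"tz":-0.33,"wx":0,"wy":0,"wz":0,"hand":-1},{"tx":0,"ty":0,"tz":-0.346,"wx":0,"wy":0,"wz":0,"hand":-1},{"tx":0,"ty":0,"tz":-0.346,"wx":0,"wy":0,"wz":0,"hand":-1},{"tx":0,"ty":0,"tz":-0.346,"wx":0,"wy":0,"wz":0,"hand":-1}]'
python3 st.py .403 .106 0 2.6
```

```text
time_s: 15.25
tool_pos: [0.4039, 0.1053, 0.1754]
tcp_rot: [0.511, 0.49, 0.511, -0.488]
contact_force: [0.2, 1.3, -1.9]
finger_gap: 0.0649
time_s: 16.12
tool_pos: [0.4034, 0.1056, 0.0024]
tcp_rot: [0.511, 0.489, 0.511, -0.488]
contact_force: [-0.2, -0.3, -0.3]
finger_gap: 0.0649
t 16.12 p [0.4034 0.1056 0.0024] yaw 2.56 down [ 0.001  0.    -1.   ] F [-0.2 -0.3 -0.3] gap 0.0649 q [-0.55  0.67  0.2   2.28 -0.56  0.23  0.2 ]
rows tx ty tz [-0.0009  0.0008 -0.0048] wz 0.001
```

```bash
python3 -m handwheel '[{"tx":0,"ty":0,"tz":-0.001,"wx":0,"wy":0,"wz":0,"hand":1},{"tx":0,"ty":0,"tz":-0.001,"wx":0,"wy":0,"wz":0,"hand":1},{"tx":0,"ty":0,"tz":-0.001,"wx":0,"wy":0,"wz":0,"hand":1},{"tx":0,"ty":0,"tz":-0.001,"wx":0,"wy":0,"wz":0,"hand":1},{"tx":0,"ty":0,"tz":0.1,"wx":0,"wy":0,"wz":0,"hand":1},{"tx":0,"ty":0,"tz":0.2,"wx":0,"wy":0,"wz":0,"hand":1},{"tx":0.02,"ty":-0.1,"tz":0.396,"wx":0,"wy":0,"wz":0,"hand":1},{"tx":0.04,"ty":-0.3,"tz":0.396,"wx":0,"wy":0,"wz":0,"hand":1},{"tx":0.073,"ty":-0.593,"tz":0.396,"wx":0,"wy":0,"wz":0,"hand":1},{"tx":0.073,"ty":-0.593,"tz":0.396,"wx":0,"wy":0,"wz":0,"hand":1},{"tx":0.073,"ty":-0.593,"tz":0.396,"wx":0,"wy":0,"wz":0,"hand":1},{"tx":0.073,"ty":-0.593,"tz":0.396,"wx":0,"wy":0,"wz":0,"hand":1}]'
python3 - <<'E'
from fit import *
fit("tin_low",[.403,.106,0,.004],freez=False,yaw=False)
fit("jar",[.44,-.19,0,.004],freez=False,yaw=False,cams=("side",))
E
python3 st.py .4394 -.1904 .07 2.6; python3 crop.py c3.png .41 .1 55
```

```text
time_s: 17.62
tool_pos: [0.4391, -0.1939, 0.2004]
tcp_rot: [0.511, 0.489, 0.51, -0.49]
contact_force: [-0.1, 1.2, -0.6]
finger_gap: 0.0854
tin_low {'side': 0.63, 'top': 0.55} x 0.4047 y 0.1078 yaw -3.8deg z 0.0093 cost 0.106
jar {'side': 0.76} x 0.4410 y -0.1868 yaw -6.9deg z 0.0095 cost 0.153
t 17.93 p [ 0.4394 -0.1894  0.1998] yaw 2.68 down [-0.     0.001 -1.   ] F [ 0.6  0.2 -0.1] gap 0.0853 q [-0.2   0.39  0.63  2.03 -0.32  0.81  0.66]
rows tx ty tz [-1.000e-04 -2.000e-03 -2.596e-01] wz -0.003
```

View pics/c3.png

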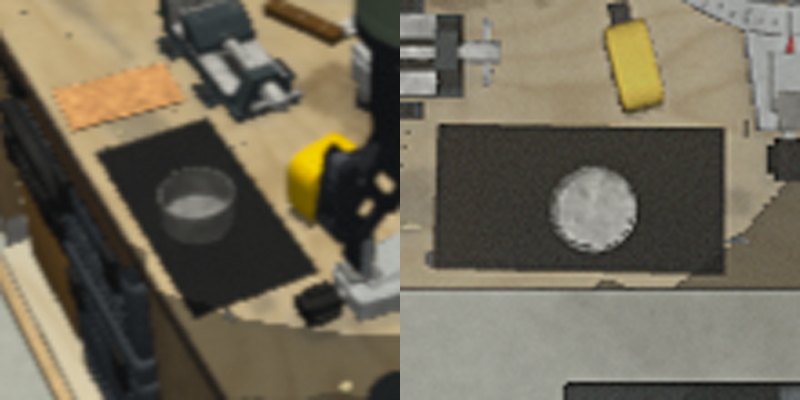

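The tin stands well on the mat (top crop ≈(594,208)), with room to its right for the jar. Now the jar.

```bash
python3 -m handwheel '[{"tx":0,"ty":0,"tz":-0.1,"wx":0,"wy":0,"wz":0,"hand":1},{"tx":0,"ty":0,"tz":-0.2,"wx":0,"wy":0,"wz":0,"hand":1},{"tx":0,"ty":0,"tz":-0.3,"wx":0,"wy":0,"wz":0,"hand":1},{"tx":0,"ty":0,"tz":-0.35,"wx":0,"wy":0,"wz":0,"hand":1},{"tx":0,"ty":0,"tz":-0.392,"wx":0,"wy":0,"wz":0,"hand":1},{"tx":0,"ty":0,"tz":-0.392,"wx":0,"wy":0,"wz":0,"hand":1},{"tx":0,"ty":0,"tz":-0.392,"wx":0,"wy":0,"wz":0,"hand":1}]'
python3 -m handwheel '[{"tx":0,"ty":0,"tz":0,"wx":0,"wy":0,"wz":0,"hand":-1},{"tx":0,"ty":0,"tz":0,"wx":0,"wy":0,"wz":0,"hand":-1},{"tx":0,"ty":0,"tz":0,"wx":0,"wy":0,"wz":0,"hand":-1},{"tx":0,"ty":0,"tz":0,"wx":0,"wy":0,"wz":0,"hand":-1},{"tx":0,"ty":0,"tz":0,"wx":0,"wy":0,"wz":0,"hand":-1},{"tx":0,"ty":0,"tz":0,"wx":0,"wy":0,"wz":0,"hand":-1}]'
python3 st.py
```

```text
time_s: 18.9
tool_pos: [0.4398, -0.1903, 0.0047]
tcp_rot: [0.512, 0.488, 0.511, -0.488]
contact_force: [0.4, -0.1, 0.3]
finger_gap: 0.0855
time_s: 19.65
tool_pos: [0.4399, -0.1904, 0.0051]
tcp_rot: [0.512, 0.489, 0.511, -0.488]
contact_force: [-3.1, 2.7, 21.4]
finger_gap: 0.0571
t 19.65 p [ 0.4399 -0.1904  0.0051] yaw 2.61 down [ 0.001  0.    -1.   ] F [-3.1  2.7 21.4] gap 0.0571 q [ 0.05  0.72  0.32  2.13 -0.6   0.37  0.9 ]
```

```bash
python3 -m handwheel '[{"tx":0,"ty":0,"tz":0.1,"wx":0,"wy":0,"wz":0,"hand":-1},{"tx":0,"ty":0,"tz":0.2,"wx":0,"wy":0,"wz":0,"hand":-1},{"tx":0,"ty":0,"tz":0.392,"wx":0,"wy":0,"wz":0,"hand":-1},{"tx":0,"ty":0,"tz":0.392,"wx":0,"wy":0,"wz":0,"hand":-1},{"tx":-0.02,"ty":0.1,"tz":0.392,"wx":0,"wy":0,"wz":0,"hand":-1},{"tx":-0.05,"ty":0.3,"tz":0.392,"wx":0,"wy":0,"wz":0,"hand":-1},{"tx":-0.063,"ty":0.453,"tz":0.392,"wx":0,"wy":0,"wz":0,"hand":-1},{"tx":-0.063,"ty":0.453,"tz":0.392,"wx":0,"wy":0,"wz":0,"hand":-1},{"tx":-0.063,"ty":0.453,"tz":0.392,"wx":0,"wy":0,"wz":0,"hand":-1},{"tx":-0.063,"ty":0.453,"tz":0.392,"wx":0,"wy":0,"wz":0,"hand":-1}]'
python3 -m handwheel '[{"tx":0,"ty":0,"tz":-0.1,"wx":0,"wy":0,"wz":0,"hand":-1},{"tx":0,"ty":0,"tz":-0.2,"wx":0,"wy":0,"wz":0,"hand":-1},{"tx":0,"ty":0,"tz":-0.3,"wx":0,"wy":0,"wz":0,"hand":-1},{"tx":0,"ty":0,"tz":-0.36,"wx":0,"wy":0,"wz":0,"hand":-1},{"tx":0,"ty":0,"tz":-0.39,"wx":0,"wy":0,"wz":0,"hand":-1},{"tx":0,"ty":0,"tz":-0.39,"wx":0,"wy":0,"wz":0,"hand":-1},{"tx":0,"ty":0,"tz":-0.39,"wx":0,"wy":0,"wz":0,"hand":-1}]'
python3 st.py .408 .036 .005 2.6
```

```text
time_s: 20.9
tool_pos: [0.4079, 0.0359, 0.2002]
tcp_rot: [0.511, 0.489, 0.511, -0.488]
contact_force: [0.2, -0.1, -2.0]
finger_gap: 0.0564
time_s: 21.78
tool_pos: [0.4083, 0.0349, 0.0051]
tcp_rot: [0.511, 0.489, 0.511, -0.489]
contact_force: [0.6, -0.0, -1.9]
finger_gap: 0.0566
t 21.77 p [0.4083 0.0349 0.0051] yaw 2.48 down [ 0. -0. -1.] F [ 0.6 -0.  -1.9] gap 0.0566 q [-0.41  0.67  0.24  2.3  -0.66  0.24  0.47]
rows tx ty tz [-0.0005  0.0023 -0.0001] wz 0.004
```

```bash
python3 -m handwheel '[{"tx":0,"ty":0,"tz":-0.002,"wx":0,"wy":0,"wz":0,"hand":1},{"tx":0,"ty":0,"tz":-0.002,"wx":0,"wy":0,"wz":0,"hand":1},{"tx":0,"ty":0,"tz":-0.002,"wx":0,"wy":0,"wz":0,"hand":1},{"tx":0,"ty":0,"tz":-0.002,"wx":0,"wy":0,"wz":0,"hand":1},{"tx":0,"ty":0,"tz":0.1,"wx":0,"wy":0,"wz":0,"hand":1},{"tx":0,"ty":0,"tz":0.2,"wx":0,"wy":0,"wz":0,"hand":1},{"tx":0.02,"ty":-0.1,"tz":0.39,"wx":0,"wy":0,"wz":0.3,"hand":1},{"tx":0.04,"ty":-0.3,"tz":0.39,"wx":0,"wy":0,"wz":0.6,"hand":1},{"tx":0.083,"ty":-0.595,"tz":0.39,"wx":0,"wy":0,"wz":1,"hand":1},{"tx":0.083,"ty":-0.595,"tz":0.39,"wx":0,"wy":0,"wz":1,"hand":1},{"tx":0.083,"ty":-0.595,"tz":0.39,"wx":0,"wy":0,"wz":1,"hand":1},{"tx":0.083,"ty":-0.595,"tz":0.39,"wx":0,"wy":0,"wz":1,"hand":1}]'
python3 -m handwheel '[{"tx":0,"ty":0,"tz":0,"wx":0,"wy":0,"wz":1,"hand":1},{"tx":0,"ty":0,"tz":0,"wx":0,"wy":0,"wz":1,"hand":1},{"tx":0,"ty":0,"tz":0,"wx":0,"wy":0,"wz":1,"hand":1},{"tx":0,"ty":0,"tz":0,"wx":0,"wy":0,"wz":1,"hand":1}]'
python3 -m handwheel '[{"tx":0,"ty":0,"tz":0,"wx":0,"wy":0,"wz":1,"hand":1},{"tx":0,"ty":0,"tz":0,"wx":0,"wy":0,"wz":1,"hand":1},{"tx":0,"ty":0,"tz":0,"wx":0,"wy":0,"wz":1,"hand":1},{"tx":0,"ty":0,"tz":0,"wx":0,"wy":0,"wz":1,"hand":1}]'
python3 - <<'E'
from fit import *
fit("jar",[.408,.036,0,.004],freez=False,yaw=False)
fit("tin_low",[.403,.106,0,.004],freez=False,yaw=False)
fit("pine_block",[.4496,-.2615,1.62,.004],freez=False,cams=("side",))
E
python3 st.py .4496 -.2615 .2 92.6
```

```text
time_s: 23.28
tool_pos: [0.4491, -0.2647, 0.2003]
tcp_rot: [0.62, 0.34, 0.62, -0.341]
contact_force: [0.4, 1.3, -0.5]
finger_gap: 0.0855
time_s: 23.78
tool_pos: [0.4493, -0.2615, 0.2]
tcp_rot: [0.687, 0.168, 0.687, -0.168]
contact_force: [-0.6, 0.6, -0.0]
finger_gap: 0.0856
time_s: 24.28
tool_pos: [0.4494, -0.2615, 0.2]
tcp_rot: [0.707, -0.015, 0.707, 0.015]
contact_force: [-0.4, -0.3, 0.6]
finger_gap: 0.0854
jar top no mask
jar {'side': 0.66} x 0.4123 y 0.0370 yaw -2.0deg z 0.0062 cost 0.056
tin_low top no mask
tin_low {'side': 0.65} x 0.4087 y 0.1126 yaw 4.0deg z -0.0056 cost 0.271
pine_block {'side': 0.7} x 0.4510 y -0.2612 yaw 94.4deg z 0.0076 cost 0.039
t 24.77 p [ 0.4496 -0.2614  0.2   ] yaw 92.57 down [ 0. -0. -1.] F [-0.1 -0.1  0.1] gap 0.0855 q [ 0.2   0.41  0.27  1.92 -0.15  0.83  2.17]
rows tx ty tz [ 0.0001 -0.0001 -0.    ] wz 0.001
```

```bash
python3 -m handwheel '[{"tx":0,"ty":0,"tz":-0.1,"wx":0,"wy":0,"wz":0,"hand":1},{"tx":0,"ty":0,"tz":-0.2,"wx":0,"wy":0,"wz":0,"hand":1},{"tx":0,"ty":0,"tz":-0.3,"wx":0,"wy":0,"wz":0,"hand":1},{"tx":0,"ty":0,"tz":-0.35,"wx":0,"wy":0,"wz":0,"hand":1},{"tx":0,"ty":0,"tz":-0.388,"wx":0,"wy":0,"wz":0,"hand":1},{"tx":0,"ty":0,"tz":-0.388,"wx":0,"wy":0,"wz":0,"hand":1},{"tx":0,"ty":0,"tz":-0.388,"wx":0,"wy":0,"wz":0,"hand":1}]'
python3 -m handwheel '[{"tx":0,"ty":0,"tz":0,"wx":0,"wy":0,"wz":0,"hand":-1},{"tx":0,"ty":0,"tz":0,"wx":0,"wy":0,"wz":0,"hand":-1},{"tx":0,"ty":0,"tz":0,"wx":0,"wy":0,"wz":0,"hand":-1},{"tx":0,"ty":0,"tz":0,"wx":0,"wy":0,"wz":0,"hand":-1},{"tx":0,"ty":0,"tz":0,"wx":0,"wy":0,"wz":0,"hand":-1},{"tx":0,"ty":0,"tz":0,"wx":0,"wy":0,"wz":0,"hand":-1}]'
python3 st.py
```

```text
time_s: 25.65
tool_pos: [0.4498, -0.2617, 0.0067]
tcp_rot: [0.707, -0.016, 0.707, 0.016]
contact_force: [0.1, 0.8, -0.2]
finger_gap: 0.0852
time_s: 26.4
tool_pos: [0.45, -0.2616, 0.007]
tcp_rot: [0.707, -0.016, 0.706, 0.016]
contact_force: [-1.8, 1.4, 11.9]
finger_gap: 0.0592
t 26.4 p [ 0.45   -0.2616  0.007 ] yaw 92.6 down [ 0.001 -0.    -1.   ] F [-1.8  1.4 11.9] gap 0.0592 q [ 0.3   0.73  0.15  2.02 -0.25  0.41  2.27]
```

```bash
python3 -m handwheel '[{"tx":0,"ty":0,"tz":0.1,"wx":0,"wy":0,"wz":0,"hand":-1},{"tx":0,"ty":0,"tz":0.2,"wx":0,"wy":0,"wz":0,"hand":-1},{"tx":0,"ty":0,"tz":0.388,"wx":0,"wy":0,"wz":0,"hand":-1},{"tx":-0.02,"ty":0.1,"tz":0.388,"wx":0,"wy":0,"wz":0,"hand":-1},{"tx":-0.03,"ty":0.3,"tz":0.388,"wx":0,"wy":0,"wz":0,"hand":-1},{"tx":-0.04,"ty":0.5,"tz":0.388,"wx":0,"wy":0,"wz":-0.05,"hand":-1},{"tx":-0.06,"ty":0.7,"tz":0.388,"wx":0,"wy":0,"wz":-0.12,"hand":-1},{"tx":-0.071,"ty":0.929,"tz":0.388,"wx":0,"wy":0,"wz":-0.12,"hand":-1},{"tx":-0.071,"ty":0.929,"tz":0.388,"wx":0,"wy":0,"wz":-0.12,"hand":-1},{"tx":-0.071,"ty":0.929,"tz":0.388,"wx":0,"wy":0,"wz":-0.12,"hand":-1},{"tx":-0.071,"ty":0.929,"tz":0.388,"wx":0,"wy":0,"wz":-0.12,"hand":-1},{"tx":-0.071,"ty":0.929,"tz":0.388,"wx":0,"wy":0,"wz":-0.12,"hand":-1}]'
python3 -m handwheel '[{"tx":0,"ty":0,"tz":-0.1,"wx":0,"wy":0,"wz":0,"hand":-1},{"tx":0,"ty":0,"tz":-0.2,"wx":0,"wy":0,"wz":0,"hand":-1},{"tx":0,"ty":0,"tz":-0.2,"wx":0,"wy":0,"wz":0,"hand":-1}]'
python3 st.py .414 .203 .1 89; python3 crop.py c4.png .41 .15 55
```

```text
time_s: 27.9
tool_pos: [0.4134, 0.206, 0.2002]
tcp_rot: [0.707, 0.005, 0.707, -0.004]
contact_force: [-0.0, 0.1, -0.6]
finger_gap: 0.0591
time_s: 28.28
tool_pos: [0.4126, 0.2014, 0.0982]
tcp_rot: [0.706, 0.005, 0.709, -0.008]
contact_force: [-0.3, 0.3, -0.7]
finger_gap: 0.0594
t 28.27 p [0.4126 0.2014 0.0982] yaw 88.96 down [-0.004 -0.003 -1.   ] F [-0.3  0.3 -0.7] gap 0.0594 q [-0.67  0.49  0.11  2.14 -0.1   0.53  1.07]
rows tx ty tz [0.0029 0.0033 0.0035] wz 0.001
```

View pics/c4.png

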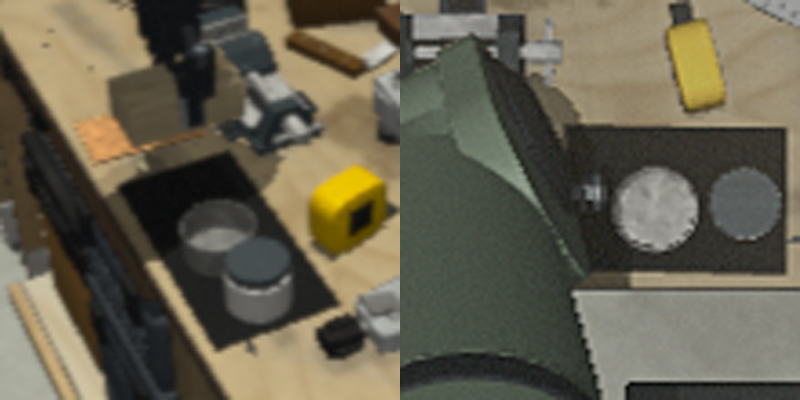

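The tin and jar stand on the mat, and the block is held above its free end. Lower it and release with a small opening.

```bash
python3 -m handwheel '[{"tx":0,"ty":0.006,"tz":-0.08,"wx":0,"wy":0,"wz":0,"hand":-1},{"tx":0,"ty":0.006,"tz":-0.14,"wx":0,"wy":0,"wz":0,"hand":-1},{"tx":0,"ty":0.006,"tz":-0.17,"wx":0,"wy":0,"wz":0,"hand":-1},{"tx":0,"ty":0.006,"tz":-0.187,"wx":0,"wy":0,"wz":0,"hand":-1},{"tx":0,"ty":0.006,"tz":-0.187,"wx":0,"wy":0,"wz":0,"hand":-1},{"tx":0,"ty":0.006,"tz":-0.187,"wx":0,"wy":0,"wz":0,"hand":-1}]'
python3 -m handwheel '[{"tx":0,"ty":0,"tz":0,"wx":0,"wy":0,"wz":0,"hand":0.65},{"tx":0,"ty":0,"tz":0,"wx":0,"wy":0,"wz":0,"hand":0.65},{"tx":0,"ty":0,"tz":0,"wx":0,"wy":0,"wz":0,"hand":0.65},{"tx":0,"ty":0,"tz":0,"wx":0,"wy":0,"wz":0,"hand":0.65}]'
python3 st.py .414 .206 .1065 89
```

```text
time_s: 29.12
tool_pos: [0.4146, 0.2063, 0.0073]
tcp_rot: [0.707, 0.006, 0.707, -0.006]
contact_force: [0.6, 0.5, -1.0]
finger_gap: 0.0592
time_s: 29.62
tool_pos: [0.414, 0.206, 0.0065]
tcp_rot: [0.707, 0.006, 0.707, -0.006]
contact_force: [-1.0, -0.1, 0.4]
finger_gap: 0.0703
t 29.62 p [0.414  0.206  0.0065] yaw 89.01 down [-0. -0. -1.] F [-1.  -0.1  0.4] gap 0.0703 q [-0.64  0.68  0.07  2.16 -0.13  0.31  1.09]
rows tx ty tz [ 0.e+00 -1.e-04  2.e-01] wz -0.0
```

```bash
python3 -m handwheel '[{"tx":0,"ty":0,"tz":0.1,"wx":0,"wy":0,"wz":0,"hand":0.65},{"tx":0,"ty":0,"tz":0.2,"wx":0,"wy":0,"wz":0,"hand":0.65},{"tx":0,"ty":0,"tz":0.387,"wx":0,"wy":0,"wz":0,"hand":0.65},{"tx":0,"ty":0,"tz":0.387,"wx":0,"wy":0,"wz":0,"hand":1},{"tx":0.02,"ty":-0.2,"tz":0.387,"wx":0,"wy":0,"wz":-0.3,"hand":1},{"tx":0.03,"ty":-0.4,"tz":0.387,"wx":0,"wy":0,"wz":-0.6,"hand":1},{"tx":0.03,"ty":-0.4,"tz":0.387,"wx":0,"wy":0,"wz":-1,"hand":1},{"tx":0.03,"ty":-0.4,"tz":0.387,"wx":0,"wy":0,"wz":-1,"hand":1},{"tx":0.03,"ty":-0.4,"tz":0.387,"wx":0,"wy":0,"wz":-1,"hand":1}]'
cat > hx.py <<'E'
from fit import *
M["hex_set"]=np.r_[box(.03,.09,0,.016,.007),box(.03,.08,0,.019,.007),box(.008,.004,.004,.012,-.0505)]
for c in(("side","top"),("side",),("top",)): fit("hex_set",[.525,-.2555,.045,.004],cams=c,freez=False)
fit("hex_set",[.525,-.2555,.045,.004])
fit("pine_block",[.414,.206,1.55,.004],freez=False); fit("tin_low",[.403,.106,0,.004],freez=False,yaw=False)
for n in("side","top"):
    r=tip_of(n,"hex_set"); 
    if r: print(n,onplane(n,np.array(r[0]["centre"])*[512,384],.004).round(4),r[0]["conf"])
E
python3 hx.py; python3 st.py .524 -.2555 .2 2.6; python3 crop.py c5.png .48 -.26 50
```

```text
time_s: 30.75
tool_pos: [0.429, 0.0058, 0.2]
tcp_rot: [0.681, 0.189, 0.681, -0.189]
contact_force: [-0.3, 0.4, 1.1]
finger_gap: 0.0851
hex_set {'side': 0.8, 'top': 0.81} x 0.5248 y -0.2571 yaw 0.5deg z 0.0128 cost 0.159
hex_set {'side': 0.64} x 0.5256 y -0.2530 yaw -0.3deg z 0.0057 cost 0.199
hex_set {'top': 0.9} x 0.5247 y -0.2581 yaw 3.5deg z 0.0089 cost 0.154
hex_set {'side': 0.89, 'top': 0.57} x 0.5243 y -0.2541 yaw 1.7deg z 0.0060 cost 0.183
pine_block {'side': 0.98, 'top': 0.95} x 0.4147 y 0.2054 yaw 89.7deg z 0.0117 cost 0.057
tin_low {'side': 0.73, 'top': 0.7} x 0.4048 y 0.1067 yaw -4.8deg z 0.0095 cost 0.146
side [ 0.5299 -0.2566  0.004 ] 0.93
top [ 0.5301 -0.2654  0.004 ] 0.84
t 31.85 p [0.429 0.006 0.2  ] yaw 59.0 down [-0. -0. -1.] F [-0.1  0.3  0.3] gap 0.0855 q [-0.45  0.27  0.36  2.14 -0.14  0.76  1.03]
rows tx ty tz [ 0.19   -0.5231  0.    ] wz -1.88
```

View pics/c5.png

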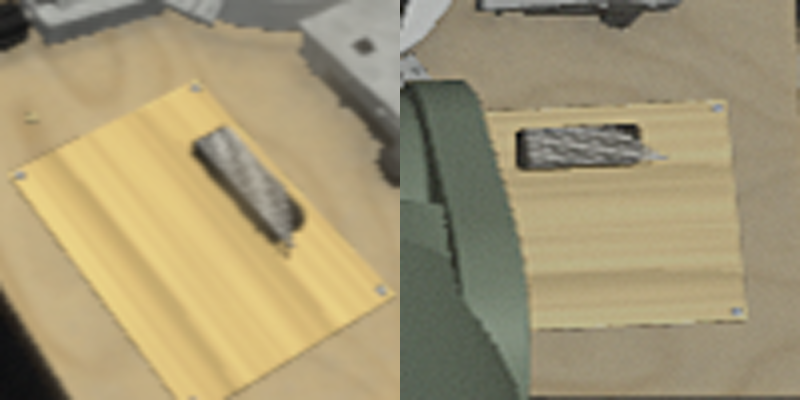

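The hex set is now fully visible (top crop case columns 516–641, key tips to 665). I check its centre directly from those pixels.

Run:
```python
from h import *
s=50
c={n:np.array(proj(n,[.48,-.26,.03])).astype(int) for n in("side","top")}
def f(n,u,v,z): return onplane(n,np.array([u-(400 if n=="top" else 0),v])*100/400-s+c[n]-.4,z).round(4)
for uv in((517,150),(641,148),(667,156)): print("top",uv,f("top",*uv,.015))
for uv in((207,140),(287,222),(287,252)): print("side",uv,f("side",*uv,.017))
```

```text
top (517, 150) [ 0.5218 -0.204   0.015 ]
top (641, 148) [ 0.5229 -0.2947  0.015 ]
top (667, 156) [ 0.5169 -0.3134  0.015 ]
side (207, 140) [ 0.5201 -0.2089  0.017 ]
side (287, 222) [ 0.5274 -0.2905  0.017 ]
side (287, 252) [ 0.5131 -0.3092  0.017 ]
```

```bash
python3 -m handwheel '[{"tx":0.02,"ty":-0.1,"tz":0,"wx":0,"wy":0,"wz":-0.3,"hand":1},{"tx":0.04,"ty":-0.3,"tz":0,"wx":0,"wy":0,"wz":-0.6,"hand":1},{"tx":0.08,"ty":-0.4,"tz":0,"wx":0,"wy":0,"wz":-0.9,"hand":1},{"tx":0.19,"ty":-0.524,"tz":0,"wx":0,"wy":0,"wz":-1,"hand":1},{"tx":0.19,"ty":-0.524,"tz":0,"wx":0,"wy":0,"wz":-1,"hand":1},{"tx":0.19,"ty":-0.524,"tz":0,"wx":0,"wy":0,"wz":-1,"hand":1},{"tx":0.19,"ty":-0.524,"tz":0,"wx":0,"wy":0,"wz":-1,"hand":1}]'
python3 -m handwheel '[{"tx":0,"ty":0,"tz":0,"wx":0,"wy":0,"wz":-0.4,"hand":1},{"tx":0,"ty":0,"tz":-0.1,"wx":0,"wy":0,"wz":-0.88,"hand":1},{"tx":0,"ty":0,"tz":-0.2,"wx":0,"wy":0,"wz":-0.88,"hand":1},{"tx":0,"ty":0,"tz":-0.3,"wx":0,"wy":0,"wz":-0.88,"hand":0.2},{"tx":0,"ty":0,"tz":-0.35,"wx":0,"wy":0,"wz":-0.88,"hand":0.2},{"tx":0,"ty":0,"tz":-0.35,"wx":0,"wy":0,"wz":-0.88,"hand":0.2},{"tx":0,"ty":0,"tz":-0.392,"wx":0,"wy":0,"wz":-0.88,"hand":0.2},{"tx":0,"ty":0,"tz":-0.392,"wx":0,"wy":0,"wz":-0.88,"hand":0.2},{"tx":0,"ty":0,"tz":-0.392,"wx":0,"wy":0,"wz":-0.88,"hand":0.2}]'
python3 -m handwheel '[{"tx":0,"ty":0,"tz":0,"wx":0,"wy":0,"wz":0,"hand":-1},{"tx":0,"ty":0,"tz":0,"wx":0,"wy":0,"wz":0,"hand":-1},{"tx":0,"ty":0,"tz":0,"wx":0,"wy":0,"wz":0,"hand":-1},{"tx":0,"ty":0,"tz":0,"wx":0,"wy":0,"wz":0,"hand":-1},{"tx":0,"ty":0,"tz":0,"wx":0,"wy":0,"wz":0,"hand":-1}]'
python3 st.py
```

```text
time_s: 32.83
tool_pos: [0.5236, -0.2556, 0.1996]
tcp_rot: [0.609, 0.359, 0.61, -0.359]
contact_force: [0.3, 1.0, -0.1]
finger_gap: 0.0856
time_s: 33.95
tool_pos: [0.5243, -0.256, 0.0047]
tcp_rot: [0.511, 0.489, 0.511, -0.488]
contact_force: [-0.6, -0.5, 0.0]
finger_gap: 0.0515
time_s: 34.58
tool_pos: [0.5243, -0.2561, 0.0049]
tcp_rot: [0.512, 0.489, 0.511, -0.488]
contact_force: [-1.6, 2.1, 10.2]
finger_gap: 0.0285
t 34.58 p [ 0.5243 -0.2561  0.0049] yaw 2.61 down [ 0.001 -0.    -1.   ] F [-1.6  2.1 10.2] gap 0.0285 q [ 0.07  0.84  0.42  1.86 -0.6   0.57  0.92]
```

```bash
python3 -m handwheel '[{"tx":0,"ty":0,"tz":0.1,"wx":0,"wy":0,"wz":0,"hand":-1},{"tx":0,"ty":0,"tz":0.2,"wx":0,"wy":0,"wz":0,"hand":-1},{"tx":-0.02,"ty":0,"tz":0.392,"wx":0,"wy":0,"wz":0,"hand":-1},{"tx":-0.1,"ty":0.05,"tz":0.392,"wx":0,"wy":0,"wz":0.3,"hand":-1},{"tx":-0.19,"ty":0.25,"tz":0.392,"wx":0,"wy":0,"wz":0.6,"hand":-1},{"tx":-0.19,"ty":0.5,"tz":0.392,"wx":0,"wy":0,"wz":1,"hand":-1},{"tx":-0.19,"ty":0.5,"tz":0.392,"wx":0,"wy":0,"wz":1,"hand":-1},{"tx":-0.19,"ty":0.5,"tz":0.392,"wx":0,"wy":0,"wz":1,"hand":-1},{"tx":-0.19,"ty":0.5,"tz":0.392,"wx":0,"wy":0,"wz":1,"hand":-1}]'
python3 - <<'E'
from fit import *
a=[fit("cork_pad",[.41,.313,-.07,0],freez=False) for _ in range(4)]
print(np.median(a,0))
E
python3 st.py .4105 .313 .2 85.8;python3 crop.py c6.png .42 .1 90
```

```text
time_s: 35.7
tool_pos: [0.4286, -0.003, 0.2003]
tcp_rot: [0.621, 0.338, 0.621, -0.338]
contact_force: [-0.1, -1.0, -1.4]
finger_gap: 0.0285
cork_pad {'side': 0.92, 'top': 0.86} x 0.4118 y 0.3143 yaw -3.6deg z 0.0038 cost 0.113
cork_pad {'side': 0.67, 'top': 0.64} x 0.4118 y 0.3141 yaw -4.2deg z 0.0030 cost 0.151
cork_pad {'side': 0.94, 'top': 0.96} x 0.4115 y 0.3142 yaw -3.8deg z 0.0051 cost 0.106
cork_pad {'side': 0.65, 'top': 0.96} x 0.4115 y 0.3142 yaw -4.9deg z 0.0032 cost 0.133
[ 0.411635    0.31420259 -0.0699815   0.0035231 ]
t 36.5 p [ 0.429 -0.006  0.2  ] yaw 32.6 down [-0. -0. -1.] F [-0.1 -0.3 -0.3] gap 0.0286 q [-0.56  0.29  0.53  2.14 -0.21  0.76  0.68]
rows tx ty tz [-3.70e-02  6.38e-01  1.00e-04] wz 1.773
```

View pics/c6.png

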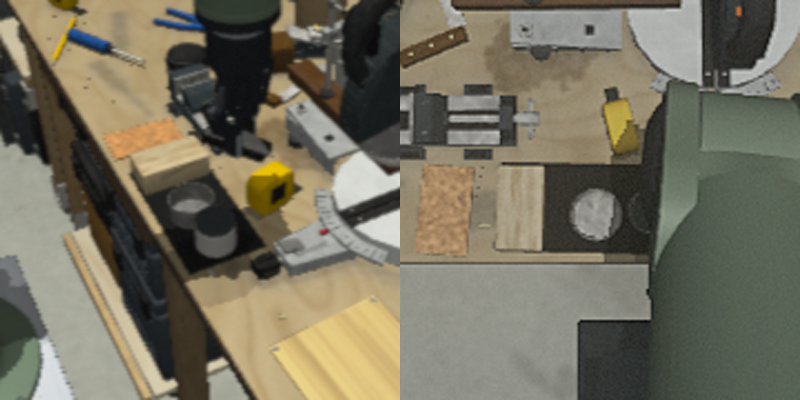

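```bash
python3 -m handwheel '[{"tx":0,"ty":0.1,"tz":0,"wx":0,"wy":0,"wz":0.3,"hand":-1},{"tx":-0.01,"ty":0.3,"tz":0,"wx":0,"wy":0,"wz":0.6,"hand":-1},{"tx":-0.036,"ty":0.639,"tz":0,"wx":0,"wy":0,"wz":1,"hand":-1},{"tx":-0.036,"ty":0.639,"tz":0,"wx":0,"wy":0,"wz":1,"hand":-1},{"tx":-0.036,"ty":0.639,"tz":0,"wx":0,"wy":0,"wz":1,"hand":-1},{"tx":-0.036,"ty":0.639,"tz":0,"wx":0,"wy":0,"wz":1,"hand":-1},{"tx":-0.036,"ty":0.639,"tz":0,"wx":0,"wy":0,"wz":1,"hand":-1}]'
python3 -m handwheel '[{"tx":0,"ty":0,"tz":0,"wx":0,"wy":0,"wz":0.773,"hand":-1},{"tx":0,"ty":0,"tz":0,"wx":0,"wy":0,"wz":0.773,"hand":-1},{"tx":0,"ty":0,"tz":-0.1,"wx":0,"wy":0,"wz":0.773,"hand":-1},{"tx":0,"ty":0,"tz":-0.2,"wx":0,"wy":0,"wz":0.773,"hand":-1},{"tx":0,"ty":0,"tz":-0.3,"wx":0,"wy":0,"wz":0.773,"hand":-1},{"tx":0,"ty":0,"tz":-0.36,"wx":0,"wy":0,"wz":0.773,"hand":-1},{"tx":0,"ty":0,"tz":-0.38,"wx":0,"wy":0,"wz":0.773,"hand":-1},{"tx":0,"ty":0,"tz":-0.391,"wx":0,"wy":0,"wz":0.773,"hand":-1},{"tx":0,"ty":0,"tz":-0.391,"wx":0,"wy":0,"wz":0.773,"hand":-1},{"tx":0,"ty":0,"tz":-0.391,"wx":0,"wy":0,"wz":0.773,"hand":-1}]'
python3 -m handwheel '[{"tx":0,"ty":0,"tz":0,"wx":0,"wy":0,"wz":0,"hand":0.2},{"tx":0,"ty":0,"tz":0,"wx":0,"wy":0,"wz":0,"hand":0.2},{"tx":0,"ty":0,"tz":0,"wx":0,"wy":0,"wz":0,"hand":0.2},{"tx":0,"ty":0,"tz":0,"wx":0,"wy":0,"wz":0,"hand":0.2},{"tx":0,"ty":0,"tz":0.1,"wx":0,"wy":0,"wz":0,"hand":0.2},{"tx":0,"ty":0,"tz":0.2,"wx":0,"wy":0,"wz":0,"hand":0.2},{"tx":0,"ty":-0.2,"tz":0.391,"wx":0,"wy":0,"wz":0,"hand":1},{"tx":0,"ty":-0.215,"tz":0.391,"wx":0,"wy":0,"wz":0.1067,"hand":1},{"tx":0,"ty":-0.215,"tz":0.391,"wx":0,"wy":0,"wz":0.1067,"hand":1},{"tx":0,"ty":-0.215,"tz":0.391,"wx":0,"wy":0,"wz":0.1067,"hand":1},{"tx":0,"ty":-0.215,"tz":0.391,"wx":0,"wy":0,"wz":0.1067,"hand":0.65},{"tx":0,"ty":-0.215,"tz":0.391,"wx":0,"wy":0,"wz":0.1067,"hand":0.65}]'
python3 st.py .414 .206 .2 89; python3 crop.py c7.png .41 .27 45
```

```text
time_s: 37.48
tool_pos: [0.4107, 0.3142, 0.1996]
tcp_rot: [0.687, 0.167, 0.687, -0.167]
contact_force: [0.1, -0.2, -1.7]
finger_gap: 0.0285
time_s: 38.72
tool_pos: [0.4116, 0.3138, 0.0055]
tcp_rot: [0.707, 0.026, 0.706, -0.026]
contact_force: [-0.4, -0.5, -0.9]
finger_gap: 0.0287
time_s: 40.22
tool_pos: [0.4106, 0.2069, 0.199]
tcp_rot: [0.707, 0.005, 0.708, -0.006]
contact_force: [-0.1, -0.1, 0.2]
finger_gap: 0.0705
t 40.23 p [0.4106 0.2069 0.199 ] yaw 89.08 down [-0.001 -0.001 -1.   ] F [-0.1 -0.1  0.2] gap 0.0705 q [-0.76  0.31  0.21  2.06 -0.09  0.78  1.05]
rows tx ty tz [ 0.0069 -0.0017  0.0021] wz -0.003
```

View pics/c7.png

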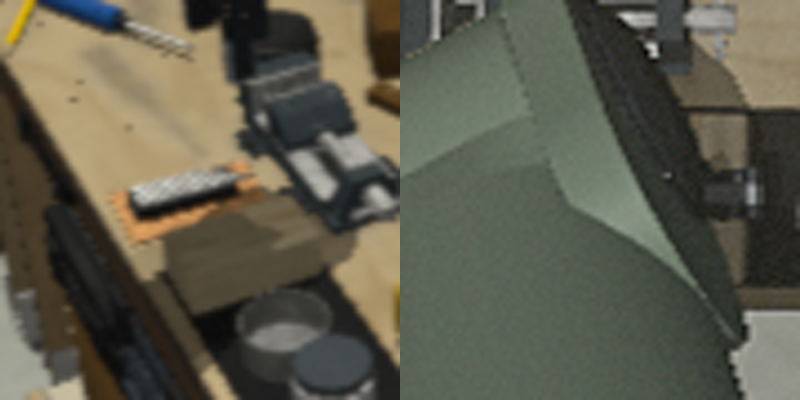

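Run:
```python
from fit import *
M["hex_set"]=np.r_[box(.03,.09,0,.016,.007),box(.03,.08,0,.019,.007),box(.008,.004,.004,.012,-.0505)]
for _ in range(3): fit("hex_set",[.411,.3135,np.radians(175.8-0),.004],cams=("side",),freez=False)
fit("cork_pad",[.411,.3135,-.07,0],cams=("side",),freez=False)
r=tip_of("side","hex_set")
print([(onplane("side",np.array(k["centre"])*[512,384],.004).round(4),k["conf"]) for k in r])
```

```text
hex_set {'side': 0.61} x 0.4088 y 0.3148 yaw 263.4deg z -0.0799 cost 0.186
hex_set {'side': 0.76} x 0.4121 y 0.3155 yaw 275.2deg z -0.0563 cost 0.322
hex_set {'side': 0.67} x 0.4120 y 0.3153 yaw 263.1deg z -0.0997 cost 0.179
cork_pad {'side': 0.61} x 0.4139 y 0.3148 yaw -0.8deg z 0.0013 cost 0.693
[(array([0.4183, 0.3161, 0.004 ]), 0.58)]
```

The hex set sits within about 2 mm of the cork centre and is aligned with it. Now the block: re-grasp at the release pose.

```bash
python3 -m handwheel '[{"tx":0.006,"ty":0,"tz":-0.1,"wx":0,"wy":0,"wz":0,"hand":0.65},{"tx":0.006,"ty":0,"tz":-0.2,"wx":0,"wy":0,"wz":0,"hand":0.65},{"tx":0.006,"ty":0,"tz":-0.27,"wx":0,"wy":0,"wz":0,"hand":0.65},{"tx":0.006,"ty":0,"tz":-0.27,"wx":0,"wy":0,"wz":0,"hand":0.65},{"tx":0.006,"ty":0,"tz":-0.32,"wx":0,"wy":0,"wz":0,"hand":0.65},{"tx":0.006,"ty":0,"tz":-0.387,"wx":0,"wy":0,"wz":0,"hand":0.65},{"tx":0.006,"ty":0,"tz":-0.387,"wx":0,"wy":0,"wz":0,"hand":0.65},{"tx":0.006,"ty":0,"tz":-0.387,"wx":0,"wy":0,"wz":0,"hand":0.65}]'
python3 st.py .414 .206 .0065 89
python3 -m handwheel '[{"tx":0,"ty":0,"tz":0,"wx":0,"wy":0,"wz":0,"hand":-1},{"tx":0,"ty":0,"tz":0,"wx":0,"wy":0,"wz":0,"hand":-1},{"tx":0,"ty":0,"tz":0,"wx":0,"wy":0,"wz":0,"hand":-1},{"tx":0,"ty":0,"tz":0,"wx":0,"wy":0,"wz":0,"hand":-1},{"tx":0,"ty":0,"tz":0,"wx":0,"wy":0,"wz":0,"hand":-1}]'
python3 st.py
```

```text
time_s: 41.78
tool_pos: [0.4147, 0.2064, 0.0081]
tcp_rot: [0.708, 0.007, 0.707, -0.006]
contact_force: [-0.6, -0.8, -1.3]
finger_gap: 0.0705
t 41.77 p [0.4147 0.2064 0.0081] yaw 88.99 down [ 0.001  0.001 -1.   ] F [-0.6 -0.8 -1.3] gap 0.0705 q [-0.66  0.67  0.1   2.16 -0.19  0.31  1.15]
rows tx ty tz [-0.0015 -0.0007 -0.0033] wz 0.0
time_s: 42.4
tool_pos: [0.4148, 0.2065, 0.0083]
tcp_rot: [0.708, 0.007, 0.706, -0.006]
contact_force: [-2.5, -1.3, 17.6]
finger_gap: 0.0597
t 42.4 p [0.4148 0.2065 0.0083] yaw 88.99 down [ 0.002  0.001 -1.   ] F [-2.5 -1.3 17.6] gap 0.0597 q [-0.66  0.67  0.09  2.16 -0.19  0.31  1.15]
```

```bash
python3 -m handwheel '[{"tx":0,"ty":0,"tz":0.1,"wx":0,"wy":0,"wz":0,"hand":-1},{"tx":0,"ty":0,"tz":0.2,"wx":0,"wy":0,"wz":0,"hand":-1},{"tx":0,"ty":0,"tz":0.387,"wx":0,"wy":0,"wz":0,"hand":-1},{"tx":0.01,"ty":-0.1,"tz":0.387,"wx":0,"wy":0,"wz":0,"hand":-1},{"tx":0.03,"ty":-0.3,"tz":0.387,"wx":0,"wy":0,"wz":0.05,"hand":-1},{"tx":0.04,"ty":-0.5,"tz":0.387,"wx":0,"wy":0,"wz":0.12,"hand":-1},{"tx":0.06,"ty":-0.7,"tz":0.387,"wx":0,"wy":0,"wz":0.12,"hand":-1},{"tx":0.072,"ty":-0.935,"tz":0.387,"wx":0,"wy":0,"wz":0.12,"hand":-1},{"tx":0.072,"ty":-0.935,"tz":0.387,"wx":0,"wy":0,"wz":0.12,"hand":-1},{"tx":0.072,"ty":-0.935,"tz":0.387,"wx":0,"wy":0,"wz":0.12,"hand":-1},{"tx":0.072,"ty":-0.935,"tz":0.387,"wx":0,"wy":0,"wz":0.12,"hand":-1},{"tx":0.072,"ty":-0.935,"tz":0.387,"wx":0,"wy":0,"wz":0.12,"hand":-1}]'
python3 -m handwheel '[{"tx":0,"ty":0,"tz":-0.1,"wx":0,"wy":0,"wz":0,"hand":-1},{"tx":0,"ty":0,"tz":-0.2,"wx":0,"wy":0,"wz":0,"hand":-1},{"tx":0,"ty":0,"tz":-0.3,"wx":0,"wy":0,"wz":0,"hand":-1},{"tx":0,"ty":0,"tz":-0.36,"wx":0,"wy":0,"wz":0,"hand":-1},{"tx":0,"ty":0,"tz":-0.384,"wx":0,"wy":0,"wz":0,"hand":-1},{"tx":0,"ty":0,"tz":-0.384,"wx":0,"wy":0,"wz":0,"hand":-1},{"tx":0,"ty":0,"tz":-0.384,"wx":0,"wy":0,"wz":0,"hand":-1},{"tx":0,"ty":0,"tz":-0.384,"wx":0,"wy":0,"wz":0,"hand":-1}]'
python3 st.py .4508 -.2616 .0083 92.6
```

```text
time_s: 43.9
tool_pos: [0.4493, -0.2647, 0.2011]
tcp_rot: [0.707, -0.015, 0.707, 0.014]
contact_force: [0.4, 1.1, -1.1]
finger_gap: 0.0595
time_s: 44.9
tool_pos: [0.4505, -0.2614, 0.0088]
tcp_rot: [0.707, -0.016, 0.707, 0.016]
contact_force: [-0.4, 0.0, -0.5]
finger_gap: 0.0592
t 44.9 p [ 0.4505 -0.2614  0.0088] yaw 92.62 down [ 0.001 -0.    -1.   ] F [-0.4  0.  -0.5] gap 0.0592 q [ 0.26  0.73  0.21  2.02 -0.34  0.42  2.35]
rows tx ty tz [ 0.0006 -0.0004 -0.0011] wz -0.001
```

```bash
python3 -m handwheel '[{"tx":0,"ty":0,"tz":-0.001,"wx":0,"wy":0,"wz":0,"hand":1},{"tx":0,"ty":0,"tz":-0.001,"wx":0,"wy":0,"wz":0,"hand":1},{"tx":0,"ty":0,"tz":-0.001,"wx":0,"wy":0,"wz":0,"hand":1},{"tx":0,"ty":0,"tz":-0.001,"wx":0,"wy":0,"wz":0,"hand":1},{"tx":0,"ty":0,"tz":0.1,"wx":0,"wy":0,"wz":0,"hand":1},{"tx":0,"ty":0,"tz":0.2,"wx":0,"wy":0,"wz":0,"hand":1},{"tx":-0.02,"ty":0.1,"tz":0.384,"wx":0,"wy":0,"wz":-0.3,"hand":1},{"tx":-0.05,"ty":0.3,"tz":0.384,"wx":0,"wy":0,"wz":-0.6,"hand":1},{"tx":-0.084,"ty":0.595,"tz":0.384,"wx":0,"wy":0,"wz":-1,"hand":1},{"tx":-0.084,"ty":0.595,"tz":0.384,"wx":0,"wy":0,"wz":-1,"hand":1},{"tx":-0.084,"ty":0.595,"tz":0.384,"wx":0,"wy":0,"wz":-1,"hand":1},{"tx":-0.084,"ty":0.595,"tz":0.384,"wx":0,"wy":0,"wz":-1,"hand":1}]'
python3 -m handwheel '[{"tx":0,"ty":0,"tz":0,"wx":0,"wy":0,"wz":-1,"hand":1},{"tx":0,"ty":0,"tz":0,"wx":0,"wy":0,"wz":-1,"hand":1},{"tx":0,"ty":0,"tz":0,"wx":0,"wy":0,"wz":-1,"hand":1},{"tx":0,"ty":0,"tz":0,"wx":0,"wy":0,"wz":-1,"hand":1}]'
python3 -m handwheel '[{"tx":0,"ty":0,"tz":0,"wx":0,"wy":0,"wz":-1,"hand":1},{"tx":0,"ty":0,"tz":0,"wx":0,"wy":0,"wz":-1,"hand":1},{"tx":0,"ty":0,"tz":0,"wx":0,"wy":0,"wz":-1,"hand":1},{"tx":0,"ty":0,"tz":0,"wx":0,"wy":0,"wz":-1,"hand":1},{"tx":0,"ty":0,"tz":-0.1,"wx":0,"wy":0,"wz":-1,"hand":1},{"tx":0,"ty":0,"tz":-0.1,"wx":0,"wy":0,"wz":-1,"hand":1}]'
python3 - <<'E'
from fit import *
for c in(("side",),("top",),("side","top")): fit("pine_block",[.4496,-.2615,1.62,.004],cams=c,freez=False)
for n in("side","top"):
    r=tip_of(n,"jar"); print(n,[(onplane(n,np.array(k["centre"])*[512,384],.004).round(4),k["conf"]) for k in r])
E
python3 st.py .408 .036 .15 2.6; python3 crop.py c8.png .42 .0 90
```

```text
time_s: 46.4
tool_pos: [0.4074, 0.0388, 0.2003]
tcp_rot: [0.687, 0.167, 0.687, -0.166]
contact_force: [0.8, -0.5, -0.4]
finger_gap: 0.0854
time_s: 46.9
tool_pos: [0.4079, 0.0361, 0.2]
tcp_rot: [0.62, 0.339, 0.62, -0.339]
contact_force: [0.2, 0.4, 0.1]
finger_gap: 0.0854
time_s: 47.65
tool_pos: [0.4065, 0.0353, 0.1485]
tcp_rot: [0.511, 0.486, 0.513, -0.489]
contact_force: [-0.0, -0.9, 1.1]
finger_gap: 0.0852
pine_block {'side': 0.82} x 0.4510 y -0.2614 yaw 92.5deg z 0.0046 cost 0.039
pine_block {'top': 0.6} x 0.4485 y -0.2622 yaw 93.8deg z 0.0079 cost 0.041
pine_block {'side': 0.77, 'top': 0.69} x 0.4513 y -0.2607 yaw 91.8deg z 0.0097 cost 0.524
side [(array([0.4031, 0.0381, 0.004 ]), 0.71)]
top []
t 48.15 p [0.4082 0.0363 0.1504] yaw 2.63 down [ 0.001  0.001 -1.   ] F [-0.3  0.1 -0.4] gap 0.0854 q [-0.79  0.4   0.7   2.24 -0.44  0.63  0.29]
rows tx ty tz [-0.0004 -0.0005 -0.0008] wz -0.001
```

View pics/c8.png

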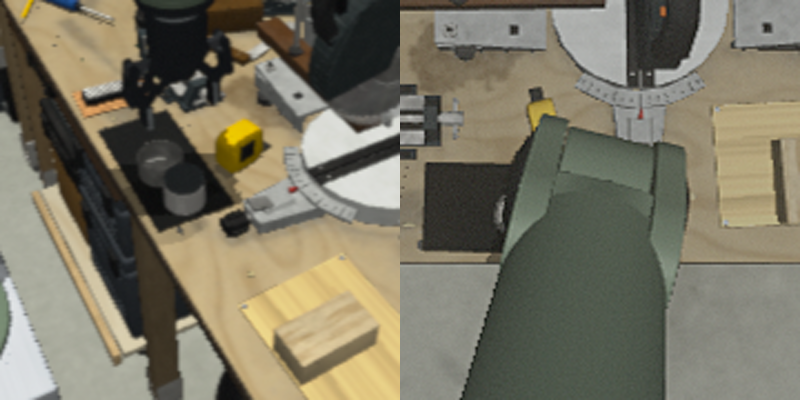

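The block is back, and its fits match the start values within about 1 mm. Next the jar.

```bash
python3 -m handwheel '[{"tx":0,"ty":0,"tz":-0.1,"wx":0,"wy":0,"wz":0,"hand":1},{"tx":0,"ty":0,"tz":-0.2,"wx":0,"wy":0,"wz":0,"hand":1},{"tx":0,"ty":0,"tz":-0.26,"wx":0,"wy":0,"wz":0,"hand":1},{"tx":0,"ty":0,"tz":-0.292,"wx":0,"wy":0,"wz":0,"hand":1},{"tx":0,"ty":0,"tz":-0.292,"wx":0,"wy":0,"wz":0,"hand":1},{"tx":0,"ty":0,"tz":-0.292,"wx":0,"wy":0,"wz":0,"hand":1},{"tx":0,"ty":0,"tz":-0.292,"wx":0,"wy":0,"wz":0,"hand":1}]'
python3 st.py
python3 -m handwheel '[{"tx":0,"ty":0,"tz":0,"wx":0,"wy":0,"wz":0,"hand":-1},{"tx":0,"ty":0,"tz":0,"wx":0,"wy":0,"wz":0,"hand":-1},{"tx":0,"ty":0,"tz":0,"wx":0,"wy":0,"wz":0,"hand":-1},{"tx":0,"ty":0,"tz":0,"wx":0,"wy":0,"wz":0,"hand":-1},{"tx":0,"ty":0,"tz":0,"wx":0,"wy":0,"wz":0,"hand":-1},{"tx":0,"ty":0,"tz":0,"wx":0,"wy":0,"wz":0,"hand":-1}]'
python3 st.py
```

```text
time_s: 49.12
tool_pos: [0.4085, 0.0363, 0.0047]
tcp_rot: [0.512, 0.489, 0.511, -0.488]
contact_force: [-0.4, -0.3, -0.6]
finger_gap: 0.0853
t 49.12 p [0.4085 0.0363 0.0047] yaw 2.63 down [ 0.001  0.    -1.   ] F [-0.4 -0.3 -0.6] gap 0.0853 q [-0.45  0.68  0.29  2.3  -0.78  0.25  0.58]
time_s: 49.88
tool_pos: [0.4082, 0.0363, 0.0046]
tcp_rot: [0.511, 0.489, 0.511, -0.488]
contact_force: [-2.6, 1.0, 23.6]
finger_gap: 0.057
t 49.88 p [0.4082 0.0363 0.0046] yaw 2.61 down [ 0.001  0.001 -1.   ] F [-2.6  1.  23.6] gap 0.057 q [-0.45  0.68  0.29  2.3  -0.78  0.26  0.58]
```

```bash
python3 -m handwheel '[{"tx":0,"ty":0,"tz":0.1,"wx":0,"wy":0,"wz":0,"hand":-1},{"tx":0,"ty":0,"tz":0.2,"wx":0,"wy":0,"wz":0,"hand":-1},{"tx":0,"ty":0,"tz":0.392,"wx":0,"wy":0,"wz":0,"hand":-1},{"tx":0,"ty":0,"tz":0.392,"wx":0,"wy":0,"wz":0,"hand":-1},{"tx":0.02,"ty":-0.1,"tz":0.392,"wx":0,"wy":0,"wz":0,"hand":-1},{"tx":0.05,"ty":-0.3,"tz":0.392,"wx":0,"wy":0,"wz":0,"hand":-1},{"tx":0.063,"ty":-0.452,"tz":0.392,"wx":0,"wy":0,"wz":0,"hand":-1},{"tx":0.063,"ty":-0.452,"tz":0.392,"wx":0,"wy":0,"wz":0,"hand":-1},{"tx":0.063,"ty":-0.452,"tz":0.392,"wx":0,"wy":0,"wz":0,"hand":-1},{"tx":0.063,"ty":-0.452,"tz":0.392,"wx":0,"wy":0,"wz":0,"hand":-1},{"tx":0.063,"ty":-0.452,"tz":0.392,"wx":0,"wy":0,"wz":0,"hand":-1}]'
python3 -m handwheel '[{"tx":0,"ty":0,"tz":-0.1,"wx":0,"wy":0,"wz":0,"hand":-1},{"tx":0,"ty":0,"tz":-0.2,"wx":0,"wy":0,"wz":0,"hand":-1},{"tx":0,"ty":0,"tz":-0.3,"wx":0,"wy":0,"wz":0,"hand":-1},{"tx":0,"ty":0,"tz":-0.36,"wx":0,"wy":0,"wz":0,"hand":-1},{"tx":0,"ty":0,"tz":-0.39,"wx":0,"wy":0,"wz":0,"hand":-1},{"tx":0,"ty":0,"tz":-0.39,"wx":0,"wy":0,"wz":0,"hand":-1},{"tx":0,"ty":0,"tz":-0.391,"wx":0,"wy":0,"wz":0,"hand":-1},{"tx":0,"ty":0,"tz":-0.391,"wx":0,"wy":0,"wz":0,"hand":-1}]'
python3 st.py .4396 -.19 .0045 2.6
```

```text
time_s: 51.25
tool_pos: [0.4396, -0.1887, 0.1999]
tcp_rot: [0.511, 0.488, 0.512, -0.488]
contact_force: [-0.1, 1.1, -2.0]
finger_gap: 0.0563
time_s: 52.25
tool_pos: [0.44, -0.1897, 0.005]
tcp_rot: [0.512, 0.488, 0.511, -0.488]
contact_force: [-0.8, -0.3, -2.3]
finger_gap: 0.0563
t 52.25 p [ 0.44   -0.1897  0.005 ] yaw 2.64 down [ 0.001 -0.    -1.   ] F [-0.8 -0.3 -2.3] gap 0.0563 q [-0.02  0.75  0.42  2.13 -0.77  0.41  1.06]
rows tx ty tz [-0.0008 -0.0006 -0.001 ] wz -0.001
```

```bash
python3 -m handwheel '[{"tx":0,"ty":0,"tz":-0.001,"wx":0,"wy":0,"wz":0,"hand":1},{"tx":0,"ty":0,"tz":-0.001,"wx":0,"wy":0,"wz":0,"hand":1},{"tx":0,"ty":0,"tz":-0.001,"wx":0,"wy":0,"wz":0,"hand":1},{"tx":0,"ty":0,"tz":-0.001,"wx":0,"wy":0,"wz":0,"hand":1},{"tx":0,"ty":0,"tz":0.1,"wx":0,"wy":0,"wz":0,"hand":1},{"tx":0,"ty":0,"tz":0.2,"wx":0,"wy":0,"wz":0,"hand":1},{"tx":-0.02,"ty":0.1,"tz":0.391,"wx":0,"wy":0,"wz":0,"hand":1},{"tx":-0.05,"ty":0.3,"tz":0.391,"wx":0,"wy":0,"wz":0,"hand":1},{"tx":-0.073,"ty":0.592,"tz":0.391,"wx":0,"wy":0,"wz":0,"hand":1},{"tx":-0.073,"ty":0.592,"tz":0.391,"wx":0,"wy":0,"wz":0,"hand":1},{"tx":-0.073,"ty":0.592,"tz":0.391,"wx":0,"wy":0,"wz":0,"hand":1},{"tx":-0.073,"ty":0.592,"tz":0.391,"wx":0,"wy":0,"wz":0,"hand":1}]'
python3 -m handwheel '[{"tx":0,"ty":0,"tz":-0.1,"wx":0,"wy":0,"wz":0,"hand":1},{"tx":0,"ty":0,"tz":-0.2,"wx":0,"wy":0,"wz":0,"hand":1},{"tx":0,"ty":0,"tz":-0.3,"wx":0,"wy":0,"wz":0,"hand":1},{"tx":0,"ty":0,"tz":-0.36,"wx":0,"wy":0,"wz":0,"hand":1},{"tx":0,"ty":0,"tz":-0.397,"wx":0,"wy":0,"wz":0,"hand":1},{"tx":0,"ty":0,"tz":-0.397,"wx":0,"wy":0,"wz":0,"hand":1},{"tx":0,"ty":0,"tz":-0.397,"wx":0,"wy":0,"wz":0,"hand":1},{"tx":0,"ty":0,"tz":-0.397,"wx":0,"wy":0,"wz":0,"hand":1}]'
python3 st.py
python3 -m handwheel '[{"tx":0,"ty":0,"tz":0,"wx":0,"wy":0,"wz":0,"hand":-1},{"tx":0,"ty":0,"tz":0,"wx":0,"wy":0,"wz":0,"hand":-1},{"tx":0,"ty":0,"tz":0,"wx":0,"wy":0,"wz":0,"hand":-1},{"tx":0,"ty":0,"tz":0,"wx":0,"wy":0,"wz":0,"hand":-1},{"tx":0,"ty":0,"tz":0,"wx":0,"wy":0,"wz":0,"hand":-1},{"tx":0,"ty":0,"tz":0,"wx":0,"wy":0,"wz":0,"hand":-1}]'
python3 st.py
python3 - <<'E'
from fit import *
for c in(("side",),("top",),("side","top")): fit("jar",[.4394,-.1904,0,.004],cams=c,freez=False,yaw=False)
E
```

```text
time_s: 53.75
tool_pos: [0.4024, 0.1083, 0.2003]
tcp_rot: [0.511, 0.488, 0.512, -0.488]
contact_force: [0.8, -0.5, 0.3]
finger_gap: 0.0854
time_s: 54.75
tool_pos: [0.4034, 0.1063, 0.0022]
tcp_rot: [0.512, 0.489, 0.511, -0.488]
contact_force: [0.8, 0.7, 0.9]
finger_gap: 0.0852
t 54.75 p [0.4034 0.1063 0.0022] yaw 2.62 down [ 0.001  0.    -1.   ] F [0.8 0.7 0.9] gap 0.0852 q [-0.67  0.7   0.36  2.28 -0.9   0.29  0.53]
time_s: 55.5
tool_pos: [0.4032, 0.1064, 0.0023]
tcp_rot: [0.511, 0.489, 0.511, -0.488]
contact_force: [-4.8, 0.0, 26.1]
finger_gap: 0.0653
t 55.5 p [0.4032 0.1064 0.0023] yaw 2.6 down [ 0.001  0.001 -1.   ] F [-4.8  0.  26.1] gap 0.0653 q [-0.67  0.7   0.35  2.28 -0.9   0.29  0.53]
jar {'side': 0.73} x 0.4424 y -0.1889 yaw -5.3deg z 0.0100 cost 0.097
jar {'top': 0.57} x 0.4402 y -0.1912 yaw -0.4deg z 0.0084 cost 0.088
jar {'side': 0.88, 'top': 0.86} x 0.4414 y -0.1905 yaw -0.1deg z 0.0052 cost 0.100
```

```bash
python3 -m handwheel '[{"tx":0,"ty":0,"tz":0.1,"wx":0,"wy":0,"wz":0,"hand":-1},{"tx":0,"ty":0,"tz":0.2,"wx":0,"wy":0,"wz":0,"hand":-1},{"tx":0,"ty":0,"tz":0.4,"wx":0,"wy":0,"wz":0,"hand":-1},{"tx":0.01,"ty":-0.1,"tz":0.4,"wx":0,"wy":0,"wz":0,"hand":-1},{"tx":0.03,"ty":-0.3,"tz":0.4,"wx":0,"wy":0,"wz":0,"hand":-1},{"tx":0.05,"ty":-0.5,"tz":0.4,"wx":0,"wy":0,"wz":0,"hand":-1},{"tx":0.086,"ty":-0.879,"tz":0.4,"wx":0,"wy":0,"wz":0,"hand":-1},{"tx":0.086,"ty":-0.879,"tz":0.4,"wx":0,"wy":0,"wz":0,"hand":-1},{"tx":0.086,"ty":-0.879,"tz":0.4,"wx":0,"wy":0,"wz":0,"hand":-1},{"tx":0.086,"ty":-0.879,"tz":0.4,"wx":0,"wy":0,"wz":0,"hand":-1},{"tx":0.086,"ty":-0.879,"tz":0.4,"wx":0,"wy":0,"wz":0,"hand":-1},{"tx":0.086,"ty":-0.879,"tz":0.4,"wx":0,"wy":0,"wz":0,"hand":-1}]'
python3 -m handwheel '[{"tx":0,"ty":0,"tz":-0.1,"wx":0,"wy":0,"wz":0,"hand":-1},{"tx":0,"ty":0,"tz":-0.2,"wx":0,"wy":0,"wz":0,"hand":-1},{"tx":0,"ty":0,"tz":-0.3,"wx":0,"wy":0,"wz":0,"hand":-1},{"tx":0,"ty":0,"tz":-0.36,"wx":0,"wy":0,"wz":0,"hand":-1},{"tx":0,"ty":0,"tz":-0.399,"wx":0,"wy":0,"wz":0,"hand":-1},{"tx":0,"ty":0,"tz":-0.399,"wx":0,"wy":0,"wz":0,"hand":-1},{"tx":0,"ty":0,"tz":-0.4,"wx":0,"wy":0,"wz":0,"hand":-1},{"tx":0,"ty":0,"tz":-0.4,"wx":0,"wy":0,"wz":0,"hand":-1}]'
python3 st.py .4464 -.3341 .002 2.6
```

```text
time_s: 57.4
tool_pos: [0.4452, -0.3355, 0.2015]
tcp_rot: [0.511, 0.489, 0.51, -0.49]
contact_force: [-0.4, 0.8, -0.8]
finger_gap: 0.0648
time_s: 58.4
tool_pos: [0.4464, -0.3333, 0.002]
tcp_rot: [0.512, 0.489, 0.511, -0.488]
contact_force: [0.1, 0.2, -0.1]
finger_gap: 0.0653
t 58.4 p [ 0.4464 -0.3333  0.002 ] yaw 2.62 down [ 0.001 -0.    -1.   ] F [ 0.1  0.2 -0.1] gap 0.0653 q [ 0.18  0.85  0.52  1.93 -0.77  0.57  1.27]
rows tx ty tz [-0.0001 -0.0016 -0.    ] wz -0.001
```

Release, retreat to the middle and check everything.

```bash
python3 -m handwheel '[{"tx":0,"ty":-0.001,"tz":-0.001,"wx":0,"wy":0,"wz":0,"hand":1},{"tx":0,"ty":-0.001,"tz":-0.001,"wx":0,"wy":0,"wz":0,"hand":1},{"tx":0,"ty":-0.001,"tz":-0.001,"wx":0,"wy":0,"wz":0,"hand":1},{"tx":0,"ty":-0.001,"tz":-0.001,"wx":0,"wy":0,"wz":0,"hand":1},{"tx":0,"ty":0,"tz":0.1,"wx":0,"wy":0,"wz":0,"hand":1},{"tx":0,"ty":0,"tz":0.2,"wx":0,"wy":0,"wz":0,"hand":1},{"tx":-0.02,"ty":0.1,"tz":0.4,"wx":0,"wy":0,"wz":0,"hand":1},{"tx":-0.04,"ty":0.3,"tz":0.4,"wx":0,"wy":0,"wz":0,"hand":1},{"tx":-0.06,"ty":0.75,"tz":0.4,"wx":0,"wy":0,"wz":0,"hand":1},{"tx":-0.06,"ty":0.75,"tz":0.4,"wx":0,"wy":0,"wz":0,"hand":1},{"tx":-0.06,"ty":0.75,"tz":0.4,"wx":0,"wy":0,"wz":0,"hand":1},{"tx":-0.06,"ty":0.75,"tz":0.4,"wx":0,"wy":0,"wz":0,"hand":1}]'
python3 -m handwheel '[{"tx":0,"ty":0,"tz":0,"wx":0,"wy":0,"wz":0,"hand":1},{"tx":0,"ty":0,"tz":0,"wx":0,"wy":0,"wz":0,"hand":1},{"tx":0,"ty":0,"tz":0,"wx":0,"wy":0,"wz":0,"hand":1}]'
python3 - <<'E'
from fit import *
M["hex_set"]=np.r_[box(.03,.09,0,.016,.007),box(.03,.08,0,.019,.007),box(.008,.004,.004,.012,-.0505)]
for _ in range(2):
  fit("tin_low",[.4461,-.3338,0,.004],freez=False,yaw=False); fit("jar",[.4394,-.1904,0,.004],freez=False,yaw=False)
  fit("pine_block",[.4496,-.2615,1.62,.004],freez=False); fit("hex_set",[.411,.3135,1.5,.004],freez=False); fit("cork_pad",[.411,.314,-.07,0],freez=False)
for l in("sanding_pad","tape_measure"):
  for n in("side","top"):
    r=tip_of(n,l); print(l,n,[onplane(n,np.array(k["centre"])*[512,384],.004).round(3) for k in r])
out=[]
for n,X,s in(("top",[.41,.27,.02],45),("top",[.48,-.26,.02],45),("side",[.42,.0,0],100)):
    x,y=map(int,proj(n,X)); im=cv2.copyMakeBorder(viewer.grab_frame(n)[:,:,::-1],s,s,s,s,cv2.BORDER_CONSTANT)
    out.append(cv2.resize(im[y:y+2*s,x:x+2*s],(266,266) if n=="top" else (532,532),interpolation=cv2.INTER_CUBIC))
cv2.imwrite("pics/end.png",np.hstack([np.vstack(out[:2]),out[2]]))
E
python3 st.py
```

```text
time_s: 59.9
tool_pos: [0.4197, -0.0124, 0.1973]
tcp_rot: [0.511, 0.489, 0.511, -0.488]
contact_force: [1.7, -0.3, 0.2]
finger_gap: 0.0857
time_s: 60.28
tool_pos: [0.4201, -0.0156, 0.1971]
tcp_rot: [0.511, 0.489, 0.51, -0.489]
contact_force: [-0.1, -0.4, -0.0]
finger_gap: 0.0856
tin_low {'side': 0.58, 'top': 0.59} x 0.4475 y -0.3336 yaw -2.6deg z 0.0092 cost 0.099
jar top no mask
jar {'side': 0.88} x 0.4438 y -0.1887 yaw -3.1deg z 0.0081 cost 0.093
pine_block {'side': 0.59, 'top': 0.82} x 0.4492 y -0.2618 yaw 92.8deg z 0.0085 cost 0.148
hex_set {'side': 0.5, 'top': 0.86} x 0.4114 y 0.3123 yaw 87.7deg z 0.0067 cost 0.192
cork_pad {'side': 0.58, 'top': 0.78} x 0.4111 y 0.3127 yaw -4.2deg z 0.0112 cost 0.445
tin_low {'side': 0.8, 'top': 0.64} x 0.4479 y -0.3335 yaw -0.3deg z 0.0081 cost 0.082
jar top no mask
jar {'side': 0.56} x 0.4437 y -0.1883 yaw -3.1deg z 0.0083 cost 0.078
pine_block {'side': 0.67, 'top': 0.97} x 0.4488 y -0.2621 yaw 92.8deg z 0.0114 cost 0.139
hex_set {'side': 0.68, 'top': 0.62} x 0.4124 y 0.3127 yaw 85.1deg z 0.0113 cost 0.246
cork_pad {'side': 0.7, 'top': 0.87} x 0.4133 y 0.3135 yaw -5.3deg z 0.0042 cost 0.488
sanding_pad side [array([0.553, 0.463, 0.004])]
sanding_pad top [array([0.567, 0.474, 0.004])]
tape_measure side [array([0.529, 0.077, 0.004])]
tape_measure top [array([0.52 , 0.082, 0.004])]
t 62.62 p [ 0.4201 -0.0142  0.1971] yaw 2.6 down [ 0. -0. -1.] F [ 0.2  0.1 -0. ] gap 0.0852 q [-0.85  0.39  0.96  2.18 -0.45  0.79  0.44]
```

View pics/end.png

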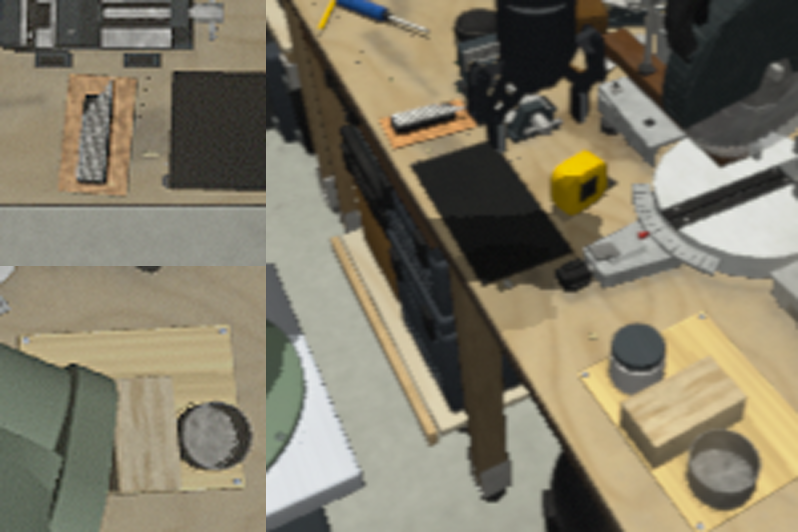

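The final picture shows the hex set centred on the cork, the mat empty, and the jar, block and tin back on the board. Hand in.

```bash
python3 -c "
from plant import workorder; print(workorder.hand_in())"
```

```text
the job is handed in; nothing more can be done
None
```

I moved the tin, the jar and the block onto the side mat and laid the hex-key set on the cork pad. I then put the block, the jar and the tin back on the board by repeating the tool poses at which I had first gripped them. I handed the job in at about 63 s on the robot's clock.

Last checks, from the camera fits:
- **Hex-key set:** it lies about 1–2 mm from the centre of the cork pad and within a few degrees of its length.
- **Pine block:** it is back within about 1 mm of where it stood, at 92.8° against 92.8° before.
- **Tin:** it is back within about 2 mm, reading about 1.6 mm further along x than at the start.
- **Jar:** it is back within about 2 mm, also along x. At the end only the side camera could see it, because the arm hid it from the top camera.
- **Bystanders:** the tape measure and sanding pad look untouched. The sanding pad's side-camera reading was about 16 mm off its start value. Its top-camera reading differed by about 5 mm, and that camera saw no clear move, so I put the side reading down to detector noise, as the arm was partly in front of the pad.
- **Forces:** the highest wrist force I read was about 26 N, while the jaws closed on the tin.

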